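# Set the angle table on a gauge block and load a heat sink

## Robot

A 6-joint arm with a two-finger parallel gripper is mounted at the origin on the work surface. World frame = base frame: x ahead of the robot, y to its left, z up, the work surface at z = 0. Lengths are in m, angles in degrees, forces in N, time in s.
With the tool pointing down it reaches from about 0.4 to 0.825 m from the base axis. Payload 7 kg.
Tool frame: the origin (TCP) lies midway between the tips of the shut fingers; the grasp point (between the pads) lies 19 mm behind it; z points along the fingers, y is the line along which they close (so a half turn about z gives the same grasp; the last joint's range is limited). The gripper opens to 88 mm and grips with 3 to 60 N. Pads are 19 mm wide; open, the fingers measure 130 mm over their backs; the gripper's body (78 mm by 193 mm) begins 47 mm behind the grasp point.
Start: joints at [90.247, 20.546, 0.682, 0, -70.136, -16.507], TCP at [0.189, 0.648, 0.227] pointing down, gripper open.
Joint ranges: [-176.03, 176.03], [-82.01, 121.73], [-58.28, 71.71], [-173.87, 95.51], [-174.79, -0.11], [-173.66, 173.66]. Speed limits (degrees/s): [136.94, 136.94, 172.46, 180, 180, 180].

## Interface

Orientations are given as [roll, pitch, yaw] about the fixed x, y, z axes, in that order (R = Rz(yaw) Ry(pitch) Rx(roll)).
In Python, from plant import ctrl gives the robot as it stands. The module is installed in compiled form; this text tells all that it offers.
- The arm moves only by the tool play_rows, never from a script. Its argument "commands" is a list that holds one entry, the list of rows, each a list of 7 numbers: the turn, a rotation vector about the tool's x, y, z in rad, then the shift along the tool's x, y, z in cm, then the finger opening in cm, from 0 to 8.76. In form: [[[ax, ay, az, x, y, z, grip], ...]]. A call has 1 to 8 rows; each row is the pose to reach, as a shift and turn from the pose commanded when the call began, along the tool's axes at that moment; what a row does not reach only later rows make up. A row lasts 1/12 s, in which the tool goes at most 41.7 mm and 7.16 degrees, less where a joint would pass 70% of its speed; a pose out of reach is approached as far as the arm can. A call with a gripper value outside its range is refused whole. The fingers move at their own pace and stop on an object; the grip force is fixed at half the most. Time passes only in rows, so rows that repeat a pose let the fingers close. It gives the time, the measured TCP pose, the force, the opening and the grip force at its end, in the units of the state.
- ctrl.get_obs(): the state, without advancing time (a new reading comes with each control period).
- ctrl.snapshot(name): name is "scene" or "top"; returns a dict with "color" (384x512x3 uint8, red, green, blue), "camera_matrix" (3x3 intrinsics, pixels), "k1" (the pictures are not rectified: a ray, as slopes to the right and down, at radius r is drawn at 1 + k1 r^2 times it, then the intrinsics apply), "origin" and "rotation" of the camera in the world. Camera axes: x right, y down, z forward; pixel columns grow to the right and rows downward; lengths in m; the calibration is good to about 2 mm. A picture is of the moment at which its call begins. There is no depth.
- ctrl.close_job(): hands the job in; it is judged then, once.
Trained networks look in a picture, given as the dict that the camera call returned (one of the last four; its "shot" number tells which), for a name from the list of things; names that differ only in an ending like _2 or _b are one class to them, and where a whole thing is asked for, a point or a joint stands for the part that bears it (a point fixed in the world has none). Each returns a list of dicts, best first, with "conf" (0 to 1); they miss things now and then, are a little off and sometimes report something else, mostly with a low value. They report only what shows in the picture. A call takes as long as a camera call. They do not tell look-alikes from the thing itself.
- ctrl.find_in(picture, name): "bbox" ([left, top, width, height] in pixels, round what is visible of it).
The state is a dict: "clock": time; "joint_pos": joint angles; "qvel": joint speeds; "tau": joint torques, N m; "tool_pos": TCP position; "orientation": TCP orientation; "force": force on the tool from outside, world axes, zero at the start; "moment": the same for the moment, N m; "opening": finger opening in m; "gripper_force": force on a finger pad.
Only numpy, scipy, OpenCV 4.12 (cv2) and the standard library are available. Lean on these libraries where they do the work, as an engineer would, in place of code of your own. Each camera call takes 0.05 s, during which the arm holds its last target. There are 200 camera calls.

## Task

Set up the angle table for a salvaged heat sink: lift its hinged plate by the handle to well above the height of the tallest of the three gauge blocks and let go (it stays up), then stand that block upright on the bright pad under the plate's roller. Bring the plate down until the roller rests on the block, then lay the heat sink, fins up, flat on the sloping plate, squarely in the middle with its lower end touching the bottom stop. Leave the other things on the bench where they are.

Things in the scene. Friction and masses are not known exactly. Their poses are not given: they have to be found in the camera images.
- angle_table: Fixed angle table: dark steel base 280 x 140 x 20 mm with a hinged aluminium plate on it. Origin at the centre of the base's underside, on the bench; z up; x along its length towards the hinge end. The hinge line runs along its y at x = +110 mm, z = 40 mm, between brackets 54 mm high. Plate's frame: origin on the hinge line, axes as these when flat; top face at z = 18 mm, from x = -210 to +5 mm.
- pad (a point): Centre of the bright flush pad (86 mm along x, 76 along y) on the base's top, 20 mm above the bench, at x = -75 mm; axes as the angle table. The block's 60 mm side goes along x, all of its foot on the pad; the roller lands 12 mm to +x of this point. With the plate at 0.8 rad or more, a gripper holding the block's -x half and leaning 25 degrees to -x has ample room.
- plate (a joint): Plate angle in rad: 0 flat, grows as the free end (-x of the angle table) rises, 0.9 at most. The hinge is stiff (friction 0.75 N m): the bare 0.6 kg plate stays where it is left; raising it takes about 8 N at the handle, lowering a few N. On the 110, 80 and 50 mm blocks it stands at 0.524 (30 degrees), 0.358 and 0.201. The plate is 215 x 106 x 10 mm.
- handle_bar (a point): Middle of the handle's bar: round, 14 mm thick, 92 mm long, along the plate's y on a leg at each end, its axis 45 mm above the plate's top near the free end; in the plate's frame at x = -180 mm, z = 63 mm. Axes turn with the plate. Pinched across from above, it turns between the fingers.
- seat (a point): Middle of the plate's top face at the foot of the bottom stop, in the plate's frame at x = -24 mm, z = 18 mm. The stop, a steel strip 14 mm high across the plate, is on its +x side. x runs down the slope to the stop and hinge, z square out of the plate's top. With its lower end against the stop the heat sink's origin is at x = -45 mm, y = 0, z = 0 here.
- roller: Steel roller, 20 mm diameter, 96 mm long along y, under the free end of the plate, 200 mm from the hinge line. Origin on its axis, half way along.
- tall_block: Tallest gauge block, plain steel colour, 60 x 36 x 110 mm, 0.55 kg. It stands upright on the bench; origin at the centre of its underside, z up, x along its 60 mm side. Either way round is the same.
- middle_block: Middle gauge block, 60 x 36 x 80 mm, not needed. It stands upright on the bench; origin at the centre of its underside, z up, x along its 60 mm side. Either way round is the same.
- short_block: Shortest gauge block, 60 x 36 x 50 mm, not needed. It stands upright on the bench; origin at the centre of its underside, z up, x along its 60 mm side. Either way round is the same.
- heat_sink: Aluminium heat sink, 90 x 56 x 40 mm, about 0.5 kg, with upright fins along its length, lying on its flat base, fins up. Origin at the centre of its underside, x along its 90 mm length, z up. Grip it across the 56 mm width. Either end may go against the stop.
- hard_drive: Scrap disk drive 100 x 70 x 15 mm lying on the bench, a bystander. Origin at the centre of its underside.
- screwdriver: Screwdriver about 200 mm long lying on the bench, a bystander. Origin on the bench side of its middle.
There are look-alikes about, which are no part of the job. Leave any purple look-alike of the tall_block alone.

How it is judged:
By the outcome, as a careful person would: the job done as asked, in the order asked, and still so for the second after the job is handed in, with the robot touching nothing.
It also fails if it takes over 67 s, if anything falls off the work surface, if the arm or the gripper's body presses on something with over 40 N, if the wrist force passes 120 N, or if a joint passes its speed limit or range.

## Working session

There is one attempt and no reset: what is moved stays moved. The work goes in short steps, Python scripts to look and compute and a tool call to move; the robot and the scene stay as the last step left them, time stands still between calls to the robot, and variables do not carry over. Pictures are saved under pics/ and viewed, at most 10 in all, crops included, and the job is handed in when it is done.

Besides the shell and the picture viewer there is one more tool, called as a command line: name --argument value ..., lists and objects as JSON in quotes. play_rows: Moves the arm, as the interface text tells. Its arguments: {"type":"object","properties":{"commands":{"type":"array","items":{"type":"array","items":{"type":"array","items":{"type":"number"}}}}},"required":["commands"]}

```bash
mkdir -p pics; python3 - <<'E'
from plant import ctrl
import cv2,numpy as np
o=ctrl.get_obs(); print({k:np.round(v,3).tolist() for k,v in o.items()})
for n in("scene","top"):
    s=ctrl.snapshot(n); cv2.imwrite(f"pics/{n}0.png",cv2.resize(s["color"][:,:,::-1],(800,600),interpolation=cv2.INTER_CUBIC))
    print(n,s["camera_matrix"].tolist(),s["k1"],s["origin"],np.round(s["rotation"],4).tolist())
    for t in["angle_table","plate","handle_bar","roller","tall_block","middle_block","short_block","heat_sink","hard_drive","screwdriver"]:
        print(t,[(np.round(d["bbox"]).tolist(),round(d["conf"],2)) for d in ctrl.find_in(s,t)][:5])
E
```

```text
{'clock': 0.0, 'joint_pos': [90.247, 20.591, 0.635, -0.019, -70.134, -16.508], 'qvel': [0.084, 0.034, 0.028, 0.046, 0.004, 0.095], 'tau': [-0.0, -58.272, 29.305, 6.997, 0.007, -0.0], 'tool_pos': [0.189, 0.648, 0.226], 'orientation': [179.909, -0.008, -16.267], 'force': [0.073, -0.919, -0.358], 'moment': [0.009, 0.01, 0.012], 'gripper_force': 0.0, 'opening': 0.088}
scene [[387.20862263278207, 0.0, 255.7393220504453], [0.0, 387.20862263278207, 193.2387963507347], [0.0, 0.0, 1.0]] -0.09854539635152229 [ 1.36272183 -0.24063137  1.01162016] [-138.7295, 1.0708, 71.6448]
angle_table [([238.0, 156.0, 77.0, 71.0], 0.83)]
plate [([248.0, 154.0, 63.0, 49.0], 0.85)]
handle_bar [([247.0, 154.0, 62.0, 52.0], 0.83)]
roller []
tall_block [([120.0, 166.0, 21.0, 31.0], 0.93), ([173.0, 167.0, 19.0, 38.0], 0.8)]
middle_block [([130.0, 194.0, 16.0, 27.0], 0.9)]
short_block [([185.0, 222.0, 14.0, 23.0], 0.84), ([249.0, 153.0, 60.0, 54.0], 0.27)]
heat_sink [([324.0, 148.0, 15.0, 19.0], 0.7), ([252.0, 156.0, 56.0, 50.0], 0.28)]
hard_drive [([217.0, 255.0, 39.0, 31.0], 0.71)]
screwdriver [([336.0, 225.0, 10.0, 29.0], 0.79), ([216.0, 255.0, 43.0, 31.0], 0.25)]
top [[400.2272753056571, 0.0, 251.3218772890539], [0.0, 400.2272753056571, 189.40967515955967], [0.0, 0.0, 1.0]] -0.01968823040670713 [ 0.40346443 -0.01896525  1.19215202] [-170.9267, 0.2709, -90.0196]
angle_table [([163.0, 166.0, 101.0, 88.0], 0.66)]
plate [([169.0, 176.0, 83.0, 73.0], 0.65)]
handle_bar [([172.0, 176.0, 79.0, 69.0], 0.56), ([162.0, 164.0, 105.0, 92.0], 0.35)]
roller []
tall_block [([373.0, 246.0, 30.0, 27.0], 0.72), ([316.0, 227.0, 23.0, 24.0], 0.64), ([154.0, 112.0, 32.0, 34.0], 0.4)]
middle_block [([365.0, 212.0, 23.0, 26.0], 0.62)]
short_block [([320.0, 167.0, 15.0, 22.0], 0.72), ([365.0, 212.0, 24.0, 26.0], 0.7)]
heat_sink []
hard_drive [([272.0, 110.0, 35.0, 35.0], 0.89)]
screwdriver [([141.0, 111.0, 47.0, 49.0], 0.9), ([163.0, 164.0, 106.0, 92.0], 0.22)]
```

View pics/scene0.png

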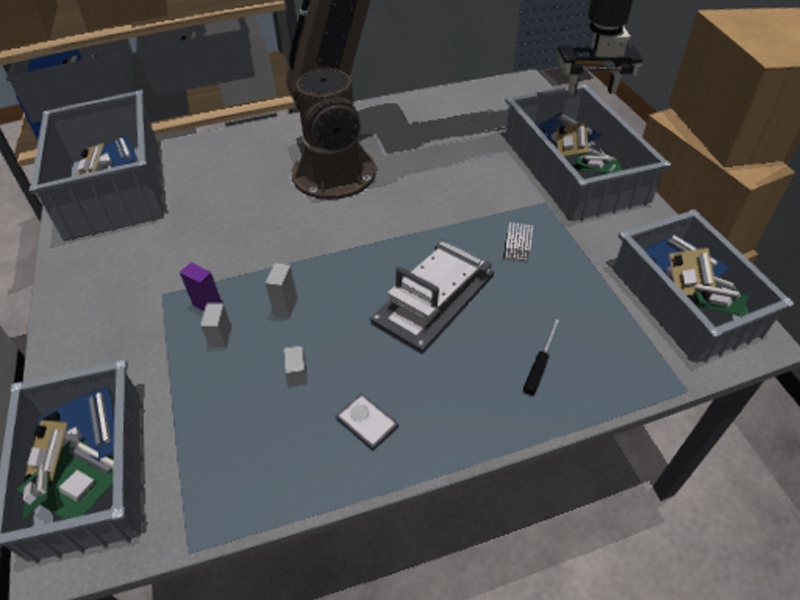

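View pics/top0.png

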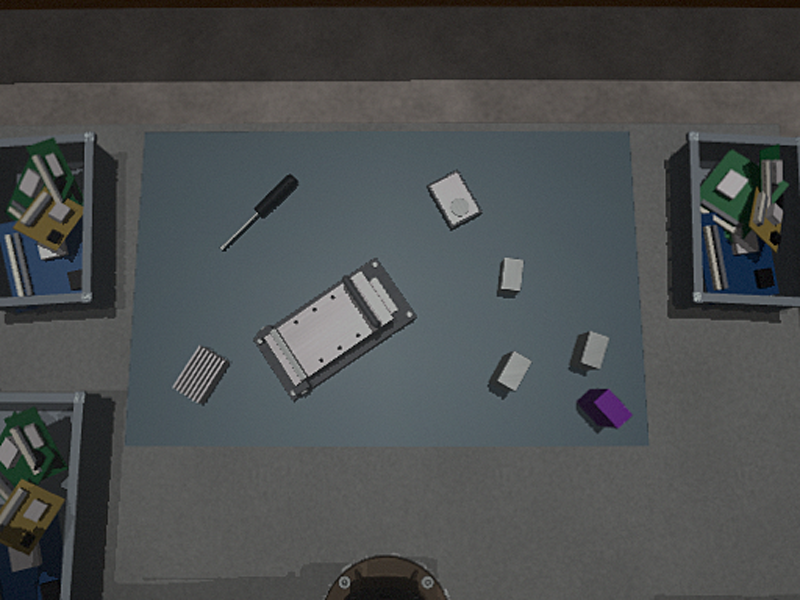

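```bash
cat > h.py <<'E'
import numpy as np,cv2
from scipy.spatial.transform import Rotation as R
def rot(s): 
    r=np.array(s["rotation"]); return r if r.shape==(3,3) else R.from_euler("xyz",r,degrees=True).as_matrix()
def proj(s,P):
    p=(np.atleast_2d(P)-s["origin"])@rot(s); u=p[:,:2]/p[:,2:]
    u=u*(1+s["k1"]*(u**2).sum(1,keepdims=True)); K=s["camera_matrix"]
    return u*[K[0][0],K[1][1]]+[K[0][2],K[1][2]]
def ray(s,px):
    K=np.array(s["camera_matrix"]); d=np.array([s["k1"],0,0,0,0])
    u=cv2.undistortPoints(np.array(px,float).reshape(-1,1,2),K,d)[:,0]
    v=np.c_[u,np.ones(len(u))]@rot(s).T
    return np.array(s["origin"]),v
def atz(s,px,z):
    o,v=ray(s,px); return o+v*((z-o[2])/v[:,2])[:,None]
def tri(s1,p1,s2,p2):
    o1,a=ray(s1,p1);o2,b=ray(s2,p2);out=[]
    for x,y in zip(a,b):
        t=np.linalg.lstsq(np.c_[x,-y],o2-o1,rcond=None)[0]
        A=o1+t[0]*x;B=o2+t[1]*y; out.append(np.r_[(A+B)/2,np.linalg.norm(A-B)])
    return np.array(out)
def crop(s,x,y,w,h,z):
    im=cv2.resize(s["color"][y:y+h,x:x+w,::-1],(w*z,h*z),interpolation=cv2.INTER_CUBIC)
    im=np.clip(im*1.3,0,255).astype(np.uint8)
    for i in range(x,x+w):
        if i%10==0: cv2.line(im,((i-x)*z+z//2,0),((i-x)*z+z//2,6 if i%50 else 20),(0,255,255),1)
    for i in range(y,y+h):
        if i%10==0: cv2.line(im,(0,(i-y)*z+z//2),(6 if i%50 else 20,(i-y)*z+z//2),(0,255,255),1)
    return im
E
python3 - <<'E'
from plant import ctrl
from h import *
import pickle
T=ctrl.snapshot("top");S=ctrl.snapshot("scene");pickle.dump((T,S),open("s0.pkl","wb"))
def put(c,im,x,y): c[y:y+im.shape[0],x:x+im.shape[1]]=im
A=np.zeros((600,800,3),np.uint8)
put(A,crop(T,160,160,110,100,5),0,0); put(A,crop(T,105,215,46,48,5),560,0); put(A,crop(T,308,220,38,38,6),560,250)
B=np.zeros((600,800,3),np.uint8)
put(B,crop(S,232,150,90,80,6),0,0); put(B,crop(S,316,136,32,36,7),560,0); put(B,crop(S,165,162,32,48,6),560,270)
cv2.imwrite("pics/A.png",A);cv2.imwrite("pics/B.png",B)
E
```

```text
(no output)
```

View pics/A.png

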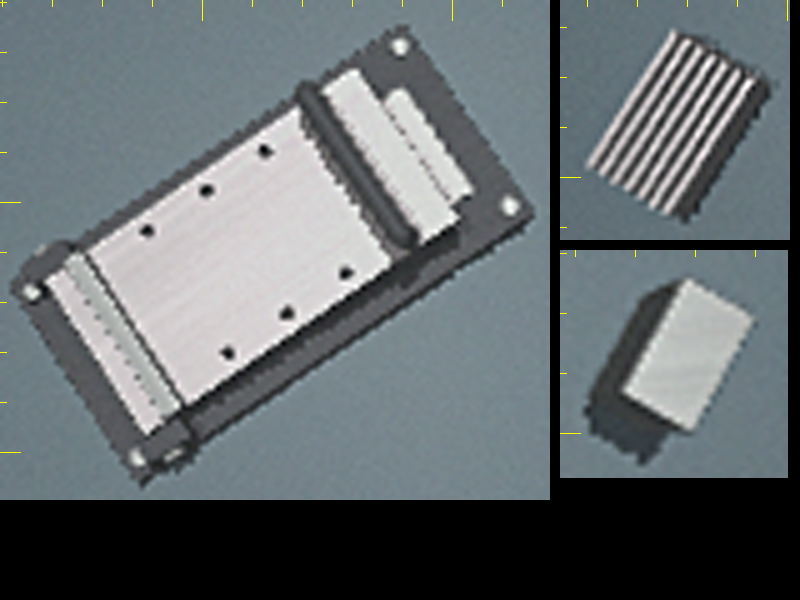

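View pics/B.png

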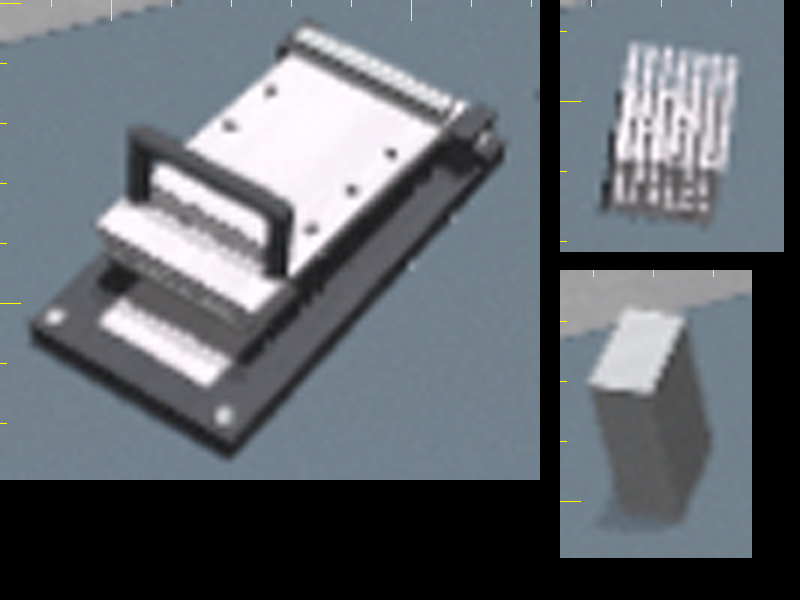

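```bash
cat > fit.py <<'E'
from h import *
import pickle
from scipy.optimize import least_squares
T,S=pickle.load(open("s0.pkl","rb"))
def c(pts,ox,oy,x,y,z): p=np.array(pts,float); return np.c_[x+(p[:,0]-ox)/z-.5,y+(p[:,1]-oy)/z-.5]
tT=lambda p:c(p,0,0,160,160,5); tS=lambda p:c(p,0,0,232,150,6)
def fit(name,obs,x0,zfree=True):
    def P(m,q): return np.array(m)@R.from_euler("z",q[3]).as_matrix().T+q[:3]
    f=lambda q:np.concatenate([(proj(s,P(m,q))-px).ravel() for s,m,px in obs]+[[0 if zfree else q[2]*1e4]])
    r=least_squares(f,x0,loss="soft_l1"); q=r.x
    print(name,np.round(q[:3],4),"yaw",round(np.degrees(q[3]),2))
    for s,m,px in obs: print("  res px",np.round(proj(s,P(m,q))-px,1).tolist())
    return q
hx=.14;hy=.07
base=[[-hx,-hy,.02],[-hx,hy,.02]]  # -x free end; y sign sorted below
# table x -> (-wx,+wy); table y -> (-wx,-wy)  so larger world x side is table -y
bT=[[-.14,-.07,.02],[-.14,.07,.02],[.14,-.07,.02],[.14,.07,.02]]
pl=[[-.1,-.053,.058],[-.1,.053,.058],[.115,-.053,.058],[.115,.053,.058]]
hb=[[-.07,-.046,.110],[-.07,.046,.110]]
pad=[[-.118,-.038,.02],[-.118,.038,.02]]
t=fit("table",[(T,bT,tT([(404,24),(534,215),(12,285),(142,487)])),(T,pl,tT([(356,69),(460,217),(47,288),(150,434)])),
 (S,bT[:2],tS([(232,447),(33,325)])),(S,pl,tS([(268,314),(97,222),(465,100),(305,26)])),
 (T,pad,tT([(402,88),(474,192)])),(S,pad,tS([(208,387),(100,320)]))],[.45,.25,0,2.2])
print("plate corners tri",np.round(tri(T,tT([(356,69),(460,217),(47,288),(150,434)]),S,tS([(268,314),(97,222),(465,100),(305,26)])),4).tolist())
print("handle tri mid",np.round(tri(T,tT([(306,88),(410,243)]),S,tS([(288,207),(137,131)])),4).tolist())
bkT=c([(690,430),(624,390),(686,280),(752,318)],560,250,308,220,6);bkS=c([(628,308),(686,316),(655,393),(590,385)],560,270,165,162,6)
m=tri(T,bkT,S,bkS);print("block top",np.round(m,4).tolist(),m.mean(0))
hT=c([(676,30),(757,78),(588,165),(675,214)],560,0,105,215,5)
# top-view right=-y, up=+x ; scene up=-x right=+y
hS=c([(616,162),(632,42),(725,168),(738,55)],560,0,316,136,7)
mT=atz(T,hT,.04);mS=atz(S,hS,.04);print("sink T",np.round(mT,4).tolist(),"S",np.round(mS,4).tolist());print(mT.mean(0),mS.mean(0))
for a,b in((m,"blk"),):
    e=(a[2]+a[3]-a[0]-a[1])[:2]; print(b,np.degrees(np.arctan2(e[1],e[0])),np.linalg.norm(e)/2,np.linalg.norm((a[1]-a[0])[:2]))
E
python3 fit.py
```

```text
table [0.5298 0.0959 0.0027] yaw 124.9
  res px [[-0.6, -0.3], [0.5, -0.4], [-0.7, 1.0], [-0.4, 0.3]]
  res px [[0.5, 0.3], [0.8, 0.6], [-0.1, -0.9], [-0.1, 0.8]]
  res px [[0.6, -1.3], [-0.6, -0.8]]
  res px [[-2.4, 3.0], [-0.3, 3.8], [0.2, -0.0], [1.6, 0.1]]
  res px [[-0.1, -0.4], [0.1, -0.4]]
  res px [[0.5, -0.3], [-0.1, 0.3]]
plate corners tri [[0.6298, 0.0485, 0.0724, 0.007], [0.543, -0.0145, 0.078, 0.0005], [0.5051, 0.2208, 0.0583, 0.0001], [0.422, 0.1561, 0.0645, 0.006]]
handle tri mid [[0.6078, 0.0696, 0.126, 0.0011], [0.524, 0.0139, 0.1204, 0.0028]]
block top [[0.4132, -0.2223, 0.1111, 0.0009], [0.4309, -0.1931, 0.1117, 0.0006], [0.4803, -0.2215, 0.1098, 0.0017], [0.4629, -0.2523, 0.1095, 0.0015]] [ 0.44683057 -0.22228894  0.11051482  0.00114422]
sink T [[0.4969, 0.3437, 0.04], [0.4693, 0.2955, 0.04], [0.4195, 0.3907, 0.04], [0.392, 0.3393, 0.04]] S [[0.4704, 0.2949, 0.04], [0.3879, 0.3431, 0.04], [0.4931, 0.3463, 0.04], [0.4163, 0.3926, 0.04]]
[0.44441069 0.34228057 0.04      ] [0.44191327 0.34420785 0.04      ]
blk -30.5049906235503 0.05748297266864797 0.03415385476689604
```

```bash
cat > fit2.py <<'E'
exec(open("fit.py").read().split("t=fit(")[0])
PT=tT([(356,69),(460,217),(47,288),(150,434)]);PS=tS([(268,314),(97,222),(465,100),(305,26)])
HT=tT([(306,88),(410,243)]);HS=tS([(288,207),(137,131)])
plp=np.array([[-.21,-.053,.018],[-.21,.053,.018],[.005,-.053,.018],[.005,.053,.018]])
hbp=np.array([[-.18,-.046,.063],[-.18,.046,.063]])
def W(m,q): return np.array(m)@R.from_euler("z",q[2]).as_matrix().T+[q[0],q[1],0]
def PL(m,th): return np.array(m)@R.from_euler("y",th).as_matrix().T+[.11,0,.04]
B=tT([(404,24),(534,215),(12,285),(142,487)]);BS=tS([(232,447),(33,325)])
def res(q):
    o=[(T,bT,B),(S,bT[:2],BS),(T,PL(plp,q[3]),PT),(S,PL(plp,q[3]),PS),(T,PL(hbp,q[3]),HT),(S,PL(hbp,q[3]),HS),(T,pad,tT([(402,88),(474,192)])),(S,pad,tS([(208,387),(100,320)]))]
    return [proj(s,W(m,q))+(q[4:6] if s is T else q[6:8])-p for s,m,p in o]
for nuis in (0,1):
    f=lambda q:np.concatenate([r.ravel() for r in res(q)]+[q[4:]*(.5 if nuis else 1e4)])
    r=least_squares(f,[.53,.096,2.18,.07,0,0,0,0],loss="soft_l1");q=r.x
    print(np.round(q,4),np.degrees(q[2]),r.cost);[print(np.round(a,1).tolist()) for a in res(q)]
    print("bar",W(PL([[-.18,0,.063]],q[3]),q),"pad",W([[-.075,0,.02]],q))
E
python3 fit2.py
```

```text
[ 0.5298  0.0952  2.1788  0.0943  0.     -0.      0.     -0.    ] 124.83745853838903 9.632256808451448
[[-0.2, -0.1], [0.7, -0.3], [-0.2, 1.0], [-0.0, 0.3]]
[[0.3, -0.8], [-0.7, -0.2]]
[[-0.3, -0.4], [0.3, 0.4], [-0.1, -0.5], [-0.2, 1.2]]
[[-2.0, -0.9], [-0.2, -0.1], [0.3, 0.4], [1.7, 0.6]]
[[0.0, 1.9], [-1.6, -1.6]]
[[-0.7, 0.5], [0.9, 0.8]]
[[0.2, -0.2], [0.4, -0.3]]
[[0.2, 0.2], [-0.3, 0.8]]
bar [[0.5659383  0.04322187 0.1196604 ]] pad [[0.57263787 0.03359589 0.02      ]]
[ 0.531   0.0953  2.1789  0.0906  0.0616  0.338  -0.1145 -0.484 ] 124.84073213723423 9.41594288271504
[[-0.2, -0.2], [0.7, -0.4], [-0.2, 0.9], [0.0, 0.2]]
[[0.4, -1.0], [-0.7, -0.4]]
[[-0.2, -0.4], [0.3, 0.3], [-0.1, -0.6], [-0.1, 1.0]]
[[-2.0, -0.9], [-0.2, -0.2], [0.3, 0.2], [1.7, 0.3]]
[[0.1, 1.7], [-1.5, -1.8]]
[[-0.7, 0.5], [0.9, 0.8]]
[[0.2, -0.2], [0.4, -0.3]]
[[0.3, 0.0], [-0.2, 0.6]]
bar [[0.56733095 0.04312602 0.11902059]] pad [[0.57386384 0.03374067 0.02      ]]
```

```bash
cat > g.py <<'E'
from h import *
import sys
from plant import ctrl
TX,TY,TYAW=.5305,.0953,124.85
def tool(yaw,tilt=0,axis="y"):   # down-pointing tool, then tilt (deg) about own axis
    return R.from_euler("xyz",[180,0,yaw],degrees=True)*R.from_euler(axis,tilt,degrees=True)
def tab(p): # table frame -> world
    return R.from_euler("z",TYAW,degrees=True).apply(p)+[TX,TY,0]
def plate(p,th): return tab(R.from_euler("y",th).apply(p)+[.11,0,.04])
def bar(th): return plate([-.18,0,.063],th)
def grasp_tcp(g,Rt): return np.array(g)+Rt.apply([0,0,.019])
class Seq:
    def __init__(s):
        o=ctrl.get_obs(); s.p=np.array(o["tool_pos"]); s.R=R.from_euler("xyz",o["orientation"],degrees=True)
        print("t %.2f"%o["clock"],np.round(s.p,4),np.round(o["orientation"],2),"F",np.round(o["force"],1),"open",round(o["opening"],4),"gf",round(float(o["gripper_force"]),1),"j",np.round(o["joint_pos"],0))
    def to(s,p,Rt,label=""):
        t=(s.R.inv()*Rt).as_rotvec(); d=s.R.inv().apply(np.array(p)-s.p)*100
        n=max(np.linalg.norm(d)/4.17,np.degrees(np.linalg.norm(t))/7.16)
        print(label,"turn",np.round(t,4).tolist(),"shift",np.round(d,2).tolist(),"rows>=%.1f"%n)
        s.p=np.array(p);s.R=Rt
E
python3 - <<'E'
from g import *
s=Seq(); Rt=tool(34.85); b=bar(.092); print(b)
g=grasp_tcp(b,Rt)
s.to(g+[0,0,.09],Rt,"hover"); s.to(g,Rt,"down")
E
```

```text
t 1.20 [0.189  0.648  0.2266] [-180.      0.    -16.26] F [ 0.5 -0.3 -0.5] open 0.0878 gf 0.0 j [ 90.  21.   1.  -0. -70. -17.]
[0.56675777 0.04322892 0.11927022]
hover turn [-0.0, 0.0, -0.892] shift [53.2, 47.48, 3.63] rows>=17.1
down turn [0.0, 0.0, 0.0] shift [-0.0, -0.0, 9.0] rows>=2.2
```

play_rows --commands '[[[0, 0, 0, 3, 2.7, 0.2, 5], [0, 0, 0, 6, 5.3, 0.4, 5], [0, 0, 0, 9, 8, 0.6, 5], [0, 0, 0, 12, 10.7, 0.8, 5], [0, 0, 0, 15, 13.4, 1, 5], [0, 0, 0, 17.7, 15.8, 1.2, 5], [0, 0, 0, 17.7, 15.8, 1.2, 5]]]'

```text
clock: 1.78
tool_pos: [0.3164, 0.4417, 0.2147]
orientation: [179.9, 0.0, -16.4]
force: [-0.2, 0.9, 0.4]
opening: 0.0514
gripper_force: 0.0
```

play_rows --commands '[[[0, 0, 0, 3, 2.7, 0.2, 5], [0, 0, 0, 6, 5.3, 0.4, 5], [0, 0, 0, 9, 8, 0.6, 5], [0, 0, 0, 12, 10.7, 0.8, 5], [0, 0, 0, 15, 13.4, 1, 5], [0, 0, 0, 17.7, 15.8, 1.2, 5], [0, 0, 0, 17.7, 15.8, 1.2, 5]]]'

```text
clock: 2.37
tool_pos: [0.442, 0.241, 0.2024]
orientation: [179.9, 0.0, -16.5]
force: [0.3, 0.1, 0.2]
opening: 0.05
gripper_force: 0.0
```

play_rows --commands '[[[0, 0, -0.12, 3, 2.7, 0.2, 5], [0, 0, -0.24, 6, 5.3, 0.4, 5], [0, 0, -0.36, 9, 8, 0.6, 5], [0, 0, -0.48, 12, 10.7, 0.8, 5], [0, 0, -0.6, 15, 13.4, 1, 5], [0, 0, -0.72, 17.7, 15.8, 1.2, 5], [0, 0, -0.84, 17.7, 15.8, 1.2, 5], [0, 0, -0.892, 17.7, 15.8, 1.2, 5]]]'

```text
clock: 3.03
tool_pos: [0.5674, 0.0413, 0.1899]
orientation: [180.0, 0.1, 35.0]
force: [0.3, -0.9, -0.3]
opening: 0.0499
gripper_force: 0.0
```

```bash
python3 - <<'E'
from g import *
s=Seq(); Rt=tool(34.85); g=grasp_tcp(bar(.092),Rt)
s.to(g,Rt,"down")
T=ctrl.snapshot("top");S=ctrl.snapshot("scene")
c=np.zeros((600,800,3),np.uint8);a=crop(T,155,140,130,125,3);b=crop(S,225,120,100,120,4);c[:375,:390]=a;c[:480,400:]=b
cv2.imwrite("pics/C.png",c)
E
```

```text
t 3.03 [0.5674 0.0413 0.1899] [1.7998e+02 6.0000e-02 3.5010e+01] F [ 0.3 -0.9 -0.3] open 0.0499 gf 0.0 j [ 24.  12. -16.   0. -62. 101.]
down turn [0.0003, 0.001, 0.0029] shift [0.07, -0.2, 8.97] rows>=2.2
```

View pics/C.png

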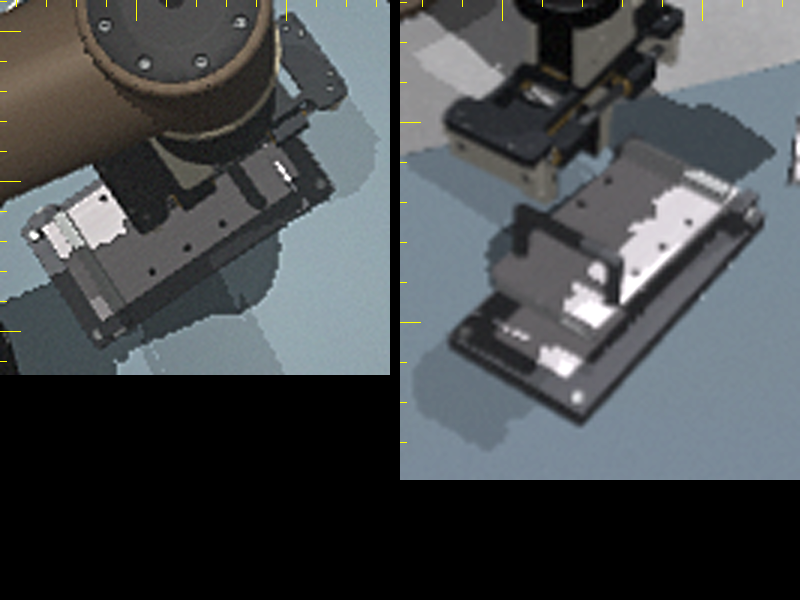

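play_rows --commands '[[[0, 0, 0, 0, -0.1, 3, 5], [0, 0, 0, 0, -0.2, 6, 5], [0, 0, 0, 0, -0.2, 8, 5], [0, 0, 0, 0, -0.2, 9, 5], [0, 0, 0, 0, -0.2, 9, 5]]]'

```text
clock: 3.55
tool_pos: [0.5634, 0.0461, 0.0986]
orientation: [-179.9, 0.2, 34.7]
force: [0.4, -0.1, 0.6]
opening: 0.05
gripper_force: 0.0
```

play_rows --commands '[[[0, 0, 0, 0, 0, 0, 2.5], [0, 0, 0, 0, 0, 0, 2], [0, 0, 0, 0, 0, 0, 1.5], [0, 0, 0, 0, 0, 0, 0.5], [0, 0, 0, 0, 0, 0, 0.5], [0, 0, 0, 0, 0, 0, 0.5]]]'

```text
clock: 4.05
tool_pos: [0.5659, 0.0453, 0.1015]
orientation: [179.9, -0.1, 34.9]
force: [9.7, -18.9, 1.0]
opening: 0.0156
gripper_force: 10.7
```

```bash
python3 - <<'E'
from g import *
s=Seq()
g=s.p-s.R.apply([0,0,.019]); v=R.from_euler("z",-TYAW,degrees=True).apply(g-[TX,TY,0]); print("grasp in table",v)
import math
print("pred bar", -.18)
th0=.092; k=.5
for th in (.25,.4,.55,.7,.86):
    Rt=tool(34.85,-np.degrees((th-th0)*k),"x")
    print(Rt.apply([0,0,1]))
    s.to(grasp_tcp(bar(th),Rt),Rt,th)
E
```

```text
t 4.05 [0.5659 0.0453 0.1015] [ 1.799e+02 -7.000e-02  3.487e+01] F [  9.7 -18.9   1. ] open 0.0156 gf 10.7 j [ 24.  17. -23.   0. -50. 100.]
grasp in table [-0.06125072 -0.00043771  0.12052375]
pred bar -0.18
[ 0.04509602 -0.064764   -0.99688112]
0.25 turn [-0.0772, -0.0013, 0.0003] shift [-0.04, -1.09, -2.51] rows>=0.7
[ 0.08765279 -0.12588128 -0.98816542]
0.4 turn [-0.075, -0.0, -0.0] shift [0.0, -1.43, -2.39] rows>=0.7
[ 0.12971674 -0.18629082 -0.97389389]
0.55 turn [-0.075, 0.0, 0.0] shift [0.0, -1.6, -2.27] rows>=0.7
[ 0.17105137 -0.24565295 -0.95414677]
0.7 turn [-0.075, -0.0, -0.0] shift [0.0, -1.77, -2.13] rows>=0.7
[ 0.21407603 -0.30744219 -0.92717353]
0.86 turn [-0.08, 0.0, -0.0] shift [0.0, -2.06, -2.1] rows>=0.7
```

play_rows --commands '[[[0, 0, 0, 0, 0.2, -0.1, 0.5], [0, 0, 0, 0, 0.4, -0.1, 0.5], [0, 0, 0, 0, 0.4, -0.1, 0.5], [0, 0, 0, 0, 0.4, -0.1, 0.5]]]'

```text
clock: 4.38
tool_pos: [0.5667, 0.0438, 0.101]
orientation: [-179.9, -0.0, 34.8]
force: [-1.4, 6.5, -3.5]
opening: 0.0127
gripper_force: 30.0
```

```bash
cat >> g.py <<'E'
def rel(s,wps,grips=None):  # rows relative to the present pose
    for p,Rt in wps:
        print(np.round((s.R.inv()*Rt).as_rotvec(),3).tolist(),np.round(s.R.inv().apply(np.array(p)-s.p)*100,2).tolist())
E
python3 - <<'E'
from g import *
s=Seq()
g=s.p-s.R.apply([0,0,.019]); v=R.from_euler("z",-TYAW,degrees=True).apply(g-[TX,TY,0]); print("grasp in table",v)
d=v-[.11,0,.04]; th0=np.arctan2(d[2],-d[0])-np.arctan2(.063,.18); print("th",th0,np.hypot(d[0],d[2]))
w=[]
for th in np.linspace(.09,.87,17)[1:]:
    Rt=tool(34.85,-np.degrees((th-.09)*.5),"x"); w.append((grasp_tcp(bar(th),Rt)-bar(.09)+g,Rt))
rel(s,w)
E
```

```text
t 4.38 [0.5667 0.0438 0.101 ] [-1.7989e+02 -3.0000e-02  3.4800e+01] F [-1.4  6.5 -3.5] open 0.0127 gf 30.0 j [ 24.  17. -22.  -0. -51. 101.]
grasp in table [-0.06298605 -0.00032452  0.12000197]
th 0.09650595346404245 0.19058984095322343
[-0.026, -0.001, -0.001] [-0.0, -0.36, -0.84]
[-0.051, -0.001, -0.001] [-0.0, -0.76, -1.65]
[-0.075, -0.001, -0.001] [-0.0, -1.2, -2.45]
[-0.099, -0.001, -0.001] [-0.0, -1.68, -3.22]
[-0.124, -0.001, -0.001] [-0.0, -2.19, -3.97]
[-0.148, -0.001, -0.001] [-0.0, -2.74, -4.69]
[-0.173, -0.001, -0.001] [-0.0, -3.33, -5.38]
[-0.197, -0.001, -0.001] [-0.0, -3.94, -6.04]
[-0.221, -0.001, -0.001] [-0.0, -4.59, -6.66]
[-0.246, -0.001, -0.001] [-0.0, -5.27, -7.26]
[-0.27, -0.0, -0.001] [-0.0, -5.98, -7.82]
[-0.294, -0.0, -0.001] [-0.0, -6.71, -8.34]
[-0.319, -0.0, -0.001] [-0.0, -7.47, -8.83]
[-0.343, -0.0, -0.001] [-0.0, -8.25, -9.28]
[-0.368, -0.0, -0.001] [-0.0, -9.05, -9.68]
[-0.392, -0.0, -0.001] [-0.0, -9.86, -10.05]
```

play_rows --commands '[[[-0.026, 0, 0, 0, -0.36, -0.84, 0.5], [-0.051, 0, 0, 0, -0.76, -1.65, 0.5], [-0.075, 0, 0, 0, -1.2, -2.45, 0.5], [-0.099, 0, 0, 0, -1.68, -3.22, 0.5], [-0.124, 0, 0, 0, -2.19, -3.97, 0.5], [-0.148, 0, 0, 0, -2.74, -4.69, 0.5], [-0.173, 0, 0, 0, -3.33, -5.38, 0.5], [-0.197, 0, 0, 0, -3.94, -6.04, 0.5]]]'

```text
clock: 5.05
tool_pos: [0.5451, 0.0758, 0.1618]
orientation: [168.7, -0.1, 34.9]
force: [7.0, 0.9, -9.8]
opening: 0.0131
gripper_force: 30.0
```

```bash
python3 - <<'E'
from g import *
s=Seq()
g=s.p-s.R.apply([0,0,.019]); v=R.from_euler("z",-TYAW,degrees=True).apply(g-[TX,TY,0]); print("grasp in table",v)
d=v-[.11,0,.04]; th0=np.arctan2(d[2],-d[0])-np.arctan2(.063,.18); print("th",th0,np.hypot(d[0],d[2]))
w=[]
for th in np.linspace(th0,.87,9)[1:]:
    Rt=tool(34.85,-np.degrees((th-.09)*.5),"x"); w.append((grasp_tcp(bar(th),Rt)-bar(th0)+g,Rt))
rel(s,w)
E
```

```text
t 5.05 [0.5451 0.0758 0.1618] [ 1.6867e+02 -8.0000e-02  3.4850e+01] F [ 7.   0.9 -9.8] open 0.0131 gf 30.0 j [ 36.   9. -30.  15. -51.  79.]
grasp in table [-0.020615   -0.00076658  0.18041516]
th 0.4848665231328361 0.19177251460120634
[-0.024, -0.001, -0.0] [-0.0, -0.51, -0.73]
[-0.048, -0.001, -0.0] [-0.0, -1.05, -1.44]
[-0.072, -0.001, -0.0] [-0.0, -1.63, -2.12]
[-0.096, -0.001, -0.0] [0.0, -2.24, -2.77]
[-0.12, -0.001, -0.0] [0.0, -2.87, -3.38]
[-0.144, -0.001, -0.0] [0.0, -3.54, -3.97]
[-0.168, -0.001, -0.0] [0.0, -4.24, -4.52]
[-0.192, -0.001, -0.0] [0.0, -4.96, -5.03]
```

play_rows --commands '[[[-0.024, 0, 0, 0, -0.51, -0.73, 0.5], [-0.048, 0, 0, 0, -1.05, -1.44, 0.5], [-0.072, 0, 0, 0, -1.63, -2.12, 0.5], [-0.096, 0, 0, 0, -2.24, -2.77, 0.5], [-0.12, 0, 0, 0, -2.87, -3.38, 0.5], [-0.144, 0, 0, 0, -3.54, -3.97, 0.5], [-0.168, 0, 0, 0, -4.24, -4.52, 0.5], [-0.192, 0, 0, 0, -4.9, -5.0, 0.5]]]'

```text
clock: 5.72
tool_pos: [0.5129, 0.1232, 0.2028]
orientation: [157.6, -0.2, 34.9]
force: [10.5, -2.5, -2.3]
opening: 0.0129
gripper_force: 30.0
```

play_rows --commands '[[[0, 0, 0, 0, 0, 0, 0.5], [0, 0, 0, 0, 0, 0, 0.5]]]'

```text
clock: 5.88
tool_pos: [0.5127, 0.1236, 0.2029]
orientation: [157.7, -0.2, 35.0]
force: [3.4, 0.1, 5.6]
opening: 0.0129
gripper_force: 30.0
```

```bash
python3 - <<'E'
from g import *
s=Seq()
g=s.p-s.R.apply([0,0,.019]); v=R.from_euler("z",-TYAW,degrees=True).apply(g-[TX,TY,0]); print("grasp in table",v)
d=v-[.11,0,.04]; th0=np.arctan2(d[2],-d[0])-np.arctan2(.063,.18); print("th",th0,np.hypot(d[0],d[2]))
E
```

```text
t 5.88 [0.5127 0.1236 0.2029] [ 1.5768e+02 -1.5000e-01  3.4990e+01] F [3.4 0.1 5.6] open 0.0129 gf 30.0 j [ 50.   6. -36.  26. -57.  59.]
grasp in table [ 0.04055825 -0.001501    0.22051119]
th 0.8668783314622803 0.19340746138078077
```

```bash
cat >> g.py <<'E'
from scipy.spatial.transform import Slerp
def path(s,p,Rt,n,cap=8):  # n rows straight + slerp, split in calls, each relative to its own start
    sl=Slerp([0,1],R.concatenate([s.R,Rt])); p0=s.p.copy(); p=np.array(p); k=0
    while k<n:
        m=min(cap,n-k); bp=p0+(p-p0)*k/n; bR=sl(k/n); print("call",k)
        for i in range(1,m+1):
            f=(k+i)/n; a=(bR.inv()*sl(f)).as_rotvec(); d=bR.inv().apply(p0+(p-p0)*f-bp)*100
            print("  ",np.round(np.r_[a],3).tolist()+np.round(d,2).tolist())
        k+=m
    s.p=p; s.R=Rt
BLK=np.array([.4468,-.2223]); BY=-30.5
def blkgrasp(center,z0,yaw,lean=-25):
    Rt=tool(yaw,lean,"y"); xd=np.array([np.cos(np.radians(yaw)),np.sin(np.radians(yaw))])
    g=np.r_[np.array(center)+xd*.012,z0+.090]; return grasp_tcp(g,Rt),Rt
E
python3 - <<'E'
from g import *
s=Seq()
path(s,s.p-s.R.apply([0,0,.12]),s.R,4)
p,Rt=blkgrasp(BLK,0,BY); pre=p-Rt.apply([0,0,.1]); print(p,pre,Rt.apply([0,0,1]))
n=int(max(np.linalg.norm(pre-s.p)/.035,(s.R.inv()*Rt).magnitude()*57.3/6.3))+1
path(s,pre,Rt,n)
E
```

```text
t 5.88 [0.5127 0.1236 0.2029] [ 1.5768e+02 -1.5000e-01  3.4990e+01] F [3.4 0.1 5.6] open 0.0129 gf 30.0 j [ 50.   6. -36.  26. -57.  59.]
call 0
   [0.0, 0.0, 0.0, 0.0, 0.0, -3.0]
   [0.0, 0.0, 0.0, -0.0, -0.0, -6.0]
   [0.0, 0.0, 0.0, -0.0, 0.0, -9.0]
   [0.0, 0.0, 0.0, -0.0, -0.0, -12.0]
[ 0.45022089 -0.22431506  0.07278015] [ 0.48663491 -0.24576455  0.16341093] [-0.36414022  0.21449498 -0.90630779]
call 0
   [0.045, -0.047, 0.08, -1.79, 1.93, 2.04]
   [0.091, -0.094, 0.16, -3.59, 3.87, 4.08]
   [0.136, -0.14, 0.24, -5.38, 5.8, 6.12]
   [0.181, -0.187, 0.321, -7.18, 7.73, 8.16]
   [0.227, -0.234, 0.401, -8.97, 9.67, 10.2]
   [0.272, -0.281, 0.481, -10.77, 11.6, 12.24]
   [0.317, -0.328, 0.561, -12.56, 13.53, 14.28]
   [0.363, -0.374, 0.641, -14.35, 15.46, 16.32]
call 8
   [0.045, -0.047, 0.08, 0.56, 3.0, 1.34]
   [0.091, -0.094, 0.16, 1.11, 6.01, 2.67]
   [0.136, -0.14, 0.24, 1.67, 9.01, 4.01]
   [0.181, -0.187, 0.321, 2.23, 12.02, 5.34]
   [0.227, -0.234, 0.401, 2.78, 15.02, 6.68]
```

play_rows --commands '[[[0, 0, 0, 0, 0, 0, 3.5], [0, 0, 0, 0, 0, 0, 3.5], [0, 0, 0, 0, 0, 0, 3.5], [0, 0, 0, 0, 0, -3, 3.5], [0, 0, 0, 0, 0, -6, 3.5], [0, 0, 0, 0, 0, -9, 3.5], [0, 0, 0, 0, 0, -12, 3.5], [0, 0, 0, 0, 0, -12, 3.5]]]'

```text
clock: 6.55
tool_pos: [0.4867, 0.1621, 0.3175]
orientation: [157.8, -0.4, 34.9]
force: [1.0, 0.6, 0.6]
opening: 0.0347
gripper_force: 0.0
```

play_rows --commands '[[[0.045, -0.047, 0.08, -1.79, 1.93, 2.04, 7], [0.091, -0.094, 0.16, -3.59, 3.87, 4.08, 7], [0.136, -0.14, 0.24, -5.38, 5.8, 6.12, 7], [0.181, -0.187, 0.321, -7.18, 7.73, 8.16, 7], [0.227, -0.234, 0.401, -8.97, 9.67, 10.2, 7], [0.272, -0.281, 0.481, -10.77, 11.6, 12.24, 7], [0.317, -0.328, 0.561, -12.56, 13.53, 14.28, 7], [0.363, -0.374, 0.641, -14.35, 15.46, 16.32, 7]]]'

```text
clock: 7.22
tool_pos: [0.4847, -0.0917, 0.2193]
orientation: [175.0, 12.7, -6.1]
force: [1.3, 0.0, 1.3]
opening: 0.0696
gripper_force: 0.0
```

play_rows --commands '[[[0.045, -0.047, 0.08, 0.56, 3, 1.34, 7], [0.091, -0.094, 0.16, 1.11, 6.01, 2.67, 7], [0.136, -0.14, 0.24, 1.67, 9.01, 4.01, 7], [0.181, -0.187, 0.321, 2.23, 12.02, 5.34, 7], [0.227, -0.234, 0.401, 2.78, 15.02, 6.68, 7], [0.227, -0.234, 0.401, 2.78, 15.02, 6.68, 7], [0.227, -0.234, 0.401, 2.78, 15.02, 6.68, 7]]]'

```text
clock: 7.8
tool_pos: [0.483, -0.2494, 0.159]
orientation: [179.8, 25.4, -31.1]
force: [0.4, 0.1, 0.7]
opening: 0.0702
gripper_force: 0.0
```

```bash
python3 - <<'E'
from g import *
s=Seq()
p,Rt=blkgrasp(BLK,0,BY); s.to(p-Rt.apply([0,0,.1]),Rt,"pre"); s.to(p,Rt,"grasp")
T=ctrl.snapshot("top");S=ctrl.snapshot("scene")
c=np.zeros((600,800,3),np.uint8);a=crop(T,165,130,130,125,3);b=crop(S,160,110,100,110,4);d=crop(S,230,120,95,110,4);c[:375,:390]=a;c[:440,400:]=b
c[375:,:390]=cv2.resize(crop(S,230,120,130,75,3),(390,225))
cv2.imwrite("pics/D.png",c)
E
```

```text
t 7.80 [ 0.483  -0.2494  0.159 ] [179.85  25.41 -31.05] F [0.4 0.1 0.7] open 0.0702 gf 0.0 j [-12.  27.   1.  -8. -87.  73.]
pre turn [-0.0015, 0.0071, -0.0087] shift [-0.08, -0.49, -0.45] rows>=0.2
grasp turn [0.0, 0.0, 0.0] shift [-0.0, 0.0, 10.0] rows>=2.4
```

View pics/D.png

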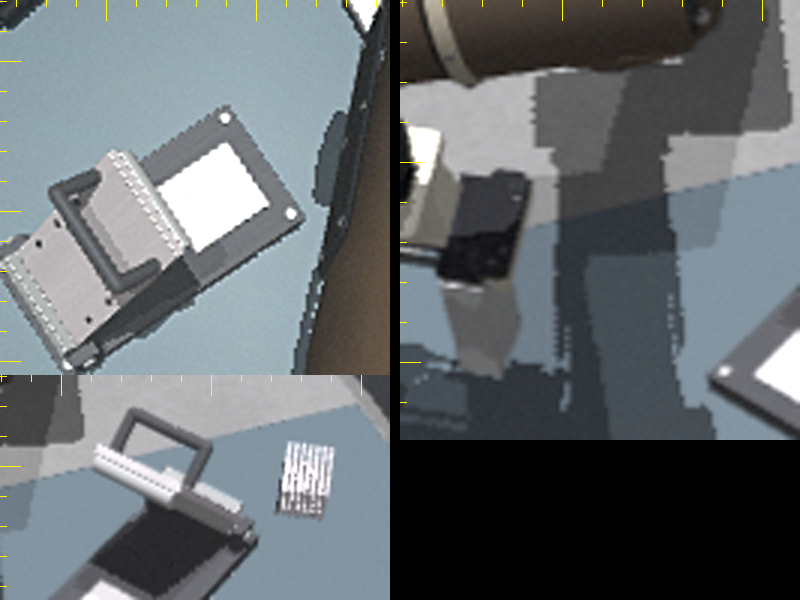

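play_rows --commands '[[[0, 0.007, -0.009, -0.1, -0.5, 1, 7], [0, 0.007, -0.009, -0.1, -0.5, 4, 7], [0, 0.007, -0.009, -0.1, -0.5, 7, 7], [0, 0.007, -0.009, -0.1, -0.5, 9, 7], [0, 0.007, -0.009, -0.1, -0.5, 9.5, 7], [0, 0.007, -0.009, -0.1, -0.5, 9.5, 7]]]'

```text
clock: 8.4
tool_pos: [0.4513, -0.2201, 0.077]
orientation: [-179.9, 24.7, -29.9]
force: [0.0, 0.2, -0.1]
opening: 0.0698
gripper_force: 0.0
```

```bash
python3 - <<'E'
from g import *
s=Seq()
p,Rt=blkgrasp(BLK,0,BY); s.to(p,Rt,"grasp")
T=ctrl.snapshot("top")
print("pad px pred",np.round(proj(T,[tab(v) for v in([-.118,-.038,.02],[-.118,.038,.02])]),1).tolist(),"seen 240.2,177.2 254.5,198.5")
E
```

```text
t 8.40 [ 0.4513 -0.2201  0.077 ] [-179.86   24.72  -29.94] F [ 0.   0.2 -0.1] open 0.0698 gf 0.0 j [-10.  28. -10.  -8. -75.  74.]
grasp turn [0.0017, -0.0049, 0.0089] shift [0.28, 0.41, 0.33] rows>=0.1
pad px pred [[240.0, 176.7], [254.6, 197.4]] seen 240.2,177.2 254.5,198.5
```

```bash
python3 - <<'E'
from g import *
p,Rt=blkgrasp(BLK,0,BY)
for i in range(4):
    ctrl.snapshot("top"); s=Seq()
s.to(p,Rt,"grasp")
E
```

```text
t 8.50 [ 0.4532 -0.2214  0.0783] [-179.83   24.52  -29.96] F [ 0.3 -0.2 -0.4] open 0.0702 gf 0.0 j [-10.  28. -10.  -8. -75.  74.]
t 8.55 [ 0.4534 -0.2217  0.0784] [-179.81   24.49  -29.99] F [-0.3  0.2  0.7] open 0.0698 gf 0.0 j [-10.  28. -10.  -8. -75.  74.]
t 8.60 [ 0.4533 -0.2218  0.0782] [-179.81   24.5   -30.02] F [-0.3  0.1 -0.5] open 0.0699 gf 0.0 j [-10.  28. -10.  -8. -75.  74.]
t 8.65 [ 0.4531 -0.2219  0.078 ] [-179.81   24.52  -30.04] F [-0.9 -0.8  0.8] open 0.0701 gf 0.0 j [-10.  28. -10.  -8. -75.  74.]
grasp turn [-0.0, -0.0084, 0.0072] shift [0.1, 0.36, 0.52] rows>=0.2
```

play_rows --commands '[[[0, -0.008, 0.007, 0.1, 0.35, 0.5, 7], [0, -0.008, 0.007, 0.1, 0.35, 0.5, 7], [0, -0.008, 0.007, 0.1, 0.35, 0.5, 5], [0, -0.008, 0.007, 0.1, 0.35, 0.5, 4], [0, -0.008, 0.007, 0.1, 0.35, 0.5, 3], [0, -0.008, 0.007, 0.1, 0.35, 0.5, 2.5], [0, -0.008, 0.007, 0.1, 0.35, 0.5, 2.5], [0, -0.008, 0.007, 0.1, 0.35, 0.5, 2.5]]]'

```text
clock: 9.32
tool_pos: [0.4489, -0.2241, 0.0717]
orientation: [180.0, 25.1, -30.5]
force: [-1.0, -1.1, -0.0]
opening: 0.0359
gripper_force: 30.6
```

```bash
python3 - <<'E'
from g import *
s=Seq();p,Rt=blkgrasp(BLK,0,BY)
s.to(p,Rt,"grasp")
E
```

```text
t 9.32 [ 0.4489 -0.2241  0.0717] [179.96  25.14 -30.54] F [-1.  -1.1 -0. ] open 0.0359 gf 30.6 j [-11.  29. -10.  -8. -75.  74.]
grasp turn [0.0004, 0.0025, -0.0007] shift [0.07, -0.05, -0.15] rows>=0.0
```

```bash
python3 - <<'E'
from g import *
s=Seq()
p0,R0=blkgrasp(BLK,0,BY); off=s.p-p0; print(off)
def pose(x,dz): 
    p,Rt=blkgrasp(tab([x,0,0])[:2],.02+dz,-55.15); return p,Rt
path(s,s.p+[0,0,.09],s.R,3)
p,Rt=pose(-.155,.06); print(p); n=int(max(np.linalg.norm(p-s.p)/.035,(s.R.inv()*Rt).magnitude()*57.3/6))+1
path(s,p,Rt,n)
p,Rt=pose(-.075,.012); path(s,p,Rt,4)
print(p)
E
```

```text
t 9.32 [ 0.4489 -0.2241  0.0717] [179.96  25.14 -30.54] F [-1.  -1.1 -0. ] open 0.0359 gf 30.6 j [-11.  29. -10.  -8. -75.  74.]
[-0.00133394  0.00024607 -0.00104681]
call 0
   [0.0, 0.0, 0.0, -1.27, 0.0, -2.72]
   [0.0, 0.0, 0.0, -2.55, 0.0, -5.43]
   [0.0, 0.0, 0.0, -3.82, 0.01, -8.15]
[ 0.62134036 -0.03515907  0.15278015]
call 0
   [0.023, 0.0, 0.049, 0.64, -3.13, -0.18]
   [0.046, 0.001, 0.097, 1.28, -6.26, -0.36]
   [0.069, 0.001, 0.146, 1.93, -9.39, -0.54]
   [0.091, 0.001, 0.195, 2.57, -12.52, -0.72]
   [0.114, 0.001, 0.243, 3.21, -15.65, -0.9]
   [0.137, 0.002, 0.292, 3.85, -18.77, -1.08]
   [0.16, 0.002, 0.34, 4.49, -21.9, -1.26]
   [0.183, 0.002, 0.389, 5.14, -25.03, -1.44]
call 0
   [0.0, 0.0, 0.0, -1.31, 0.0, 1.93]
   [0.0, 0.0, 0.0, -2.61, 0.0, 3.87]
   [0.0, 0.0, 0.0, -3.92, -0.0, 5.8]
   [0.0, 0.0, 0.0, -5.22, 0.0, 7.73]
[0.57562597 0.03049299 0.10478015]
```

play_rows --commands '[[[0, 0, 0, -0.6, 0, -1.3, 2.5], [0, 0, 0, -1.7, 0, -3.6, 2.5], [0, 0, 0, -2.8, 0, -6, 2.5], [0, 0, 0, -3.8, 0, -8.15, 2.5]]]'

```text
clock: 9.65
tool_pos: [0.449, -0.2239, 0.1621]
orientation: [180.0, 25.2, -30.6]
force: [0.9, -0.6, -5.6]
opening: 0.0359
gripper_force: 30.0
```

play_rows --commands '[[[0.023, 0, 0.049, 0.64, -3.13, -0.18, 2.5], [0.046, 0.001, 0.097, 1.28, -6.26, -0.36, 2.5], [0.069, 0.001, 0.146, 1.93, -9.39, -0.54, 2.5], [0.091, 0.001, 0.195, 2.57, -12.52, -0.72, 2.5], [0.114, 0.001, 0.243, 3.21, -15.65, -0.9, 2.5], [0.137, 0.002, 0.292, 3.85, -18.77, -1.08, 2.5], [0.16, 0.002, 0.34, 4.49, -21.9, -1.26, 2.5], [0.183, 0.002, 0.389, 5.14, -25.03, -1.44, 2.5]]]'

```text
clock: 10.32
tool_pos: [0.6222, -0.0339, 0.1516]
orientation: [179.9, 25.1, -55.4]
force: [0.2, -1.0, -4.9]
opening: 0.0355
gripper_force: 30.0
```

play_rows --commands '[[[0, 0, 0, 0, 0, 0, 2.5], [0, 0, 0, 0, 0, 0, 2.5], [0, 0, 0, 0, 0, 0, 2.5], [0, 0, 0, 0, 0, 0, 2.5], [0, 0, 0, 0, 0, 0, 2.5], [0, 0, 0, 0, 0, 0, 2.5]]]'

```text
clock: 10.82
tool_pos: [0.6213, -0.0359, 0.1527]
orientation: [-180.0, 25.0, -55.2]
force: [0.0, -0.2, -5.7]
opening: 0.0359
gripper_force: 30.0
```

```bash
python3 - <<'E'
from g import *
s=Seq()
p,Rt=blkgrasp(tab([-.075,0,0])[:2],.02+.012,-55.15)
rel(s,[(p,Rt)]); path(s,p+np.array([-.001,0,-.001]),Rt,5)
E
```

```text
t 10.82 [ 0.6213 -0.0359  0.1527] [-180.     25.02  -55.2 ] F [ 0.  -0.2 -5.7] open 0.0359 gf 30.0 j [  1.  30.   9. -21. -84.  39.]
[-0.0, 0.0, -0.001] [-5.27, -0.04, 7.75]
call 0
   [-0.0, 0.0, -0.0, -1.06, 0.01, 1.57]
   [-0.0, 0.0, -0.0, -2.11, 0.02, 3.15]
   [-0.0, 0.0, -0.0, -3.17, 0.03, 4.72]
   [-0.0, 0.0, -0.001, -4.23, 0.03, 6.29]
   [-0.0, 0.0, -0.001, -5.28, 0.04, 7.86]
```

play_rows --commands '[[[0, 0, 0, -1, 0, 1.55, 2.5], [0, 0, 0, -2.1, 0, 3.1, 2.5], [0, 0, 0, -3.2, 0, 4.7, 2.5], [0, 0, 0, -4.2, 0, 6.25, 2.5], [0, 0, 0, -5.27, 0, 7.75, 2.5], [0, 0, 0, -5.27, 0, 7.75, 2.5], [0, 0, 0, -5.27, 0, 7.75, 2.5], [0, 0, 0, -5.27, 0, 7.75, 2.5]]]'

```text
clock: 11.48
tool_pos: [0.5761, 0.0303, 0.1053]
orientation: [-179.9, 25.0, -55.1]
force: [0.8, 0.1, -4.8]
opening: 0.0356
gripper_force: 30.0
```

play_rows --commands '[[[0, 0, 0, 0, 0, 0, 2.5], [0, 0, 0, 0, 0, 0, 2.5]]]'

```text
clock: 11.65
tool_pos: [0.5762, 0.0302, 0.1051]
orientation: [-179.9, 25.0, -55.2]
force: [-0.8, -0.2, -5.4]
opening: 0.0359
gripper_force: 30.0
```

```bash
python3 - <<'E'
from g import *
s=Seq()
p,Rt=blkgrasp(tab([-.075,0,0])[:2],.02,-55.15); rel(s,[(p,Rt)])
T=ctrl.snapshot("top");S=ctrl.snapshot("scene")
c=np.zeros((600,800,3),np.uint8);a=crop(T,165,130,130,125,3);b=crop(S,220,115,100,120,4);c[:375,:390]=a;c[:480,400:]=b
cv2.imwrite("pics/E.png",c)
E
```

```text
t 11.65 [0.5762 0.0302 0.1051] [-179.94   24.98  -55.17] F [-0.8 -0.2 -5.4] open 0.0359 gf 30.0 j [  7.  27.  -1. -23. -75.  37.]
[-0.001, -0.0, -0.0] [0.47, 0.03, 1.14]
```

View pics/E.png

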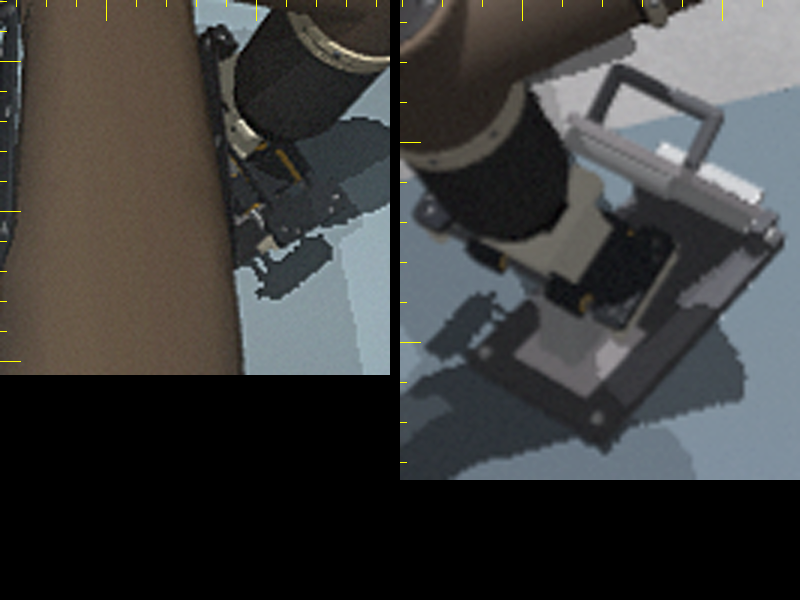

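play_rows --commands '[[[0, 0, 0, 0.2, 0, 0.4, 2.5], [0, 0, 0, 0.35, 0, 0.8, 2.5], [0, 0, 0, 0.45, 0, 0.98, 2.5], [0, 0, 0, 0.45, 0, 0.98, 2.5], [0, 0, 0, 0.45, 0, 0.98, 2.5]]]'

```text
clock: 12.17
tool_pos: [0.5754, 0.0309, 0.0935]
orientation: [180.0, 25.0, -55.2]
force: [1.0, -0.1, -4.6]
opening: 0.0359
gripper_force: 30.0
```

play_rows --commands '[[[0, 0, 0, 0.05, 0, 0.1, 2.5], [0, 0, 0, 0.05, 0, 0.1, 2.5], [0, 0, 0, 0.05, 0, 0.1, 2.5]]]'

```text
clock: 12.42
tool_pos: [0.5756, 0.0309, 0.0929]
orientation: [-180.0, 25.0, -55.1]
force: [0.2, 0.7, -4.9]
opening: 0.036
gripper_force: 30.0
```

play_rows --commands '[[[0, 0, 0, 0.04, 0, 0.09, 2.5], [0, 0, 0, 0.04, 0, 0.09, 2.5], [0, 0, 0, 0.04, 0, 0.09, 2.5]]]'

```text
clock: 12.67
tool_pos: [0.5756, 0.0309, 0.0919]
orientation: [-180.0, 25.0, -55.2]
force: [-0.2, -0.5, -5.5]
opening: 0.0359
gripper_force: 30.0
```

play_rows --commands '[[[0, 0, 0, 0.04, 0, 0.09, 2.5], [0, 0, 0, 0.04, 0, 0.09, 2.5], [0, 0, 0, 0.04, 0, 0.09, 2.5], [0, 0, 0, 0.04, 0, 0.09, 2.5]]]'

```text
clock: 13.0
tool_pos: [0.5757, 0.0308, 0.0918]
orientation: [-180.0, 25.0, -55.1]
force: [-1.7, -1.2, 5.8]
opening: 0.0357
gripper_force: 30.0
```

play_rows --commands '[[[0, 0, 0, 0, 0, 0, 4], [0, 0, 0, 0, 0, 0, 5], [0, 0, 0, 0, 0, 0, 6], [0, 0, 0, 0, 0, -2, 6], [0, 0, 0, 0, 0, -5, 6], [0, 0, 0, 0, 0, -9, 6], [0, 0, 0, 0, 0, -13, 6], [0, 0, 0, 0, 0, -16, 6]]]'

```text
clock: 13.67
tool_pos: [0.6153, -0.0259, 0.2388]
orientation: [-179.9, 24.9, -55.1]
force: [1.2, -0.3, 0.5]
opening: 0.06
gripper_force: 0.0
```

```bash
python3 - <<'E'
from g import *
T=ctrl.snapshot("top");S=ctrl.snapshot("scene")
s=Seq(); 
Rt=tool(34.85,-np.degrees((.867-.09)*.5),"x"); g=grasp_tcp(bar(.867),Rt); print(g)
via=g+[0.04,-.05,.17]; via=np.array([.56,.03,.36])
n=int(max(np.linalg.norm(via-s.p)/.035,(s.R.inv()*Rt).magnitude()*57.3/6))+1
path(s,via,Rt,n); pre=g-Rt.apply([0,0,.1]); print(pre); s.to(pre,Rt,"pre"); s.to(g,Rt,"g")
c=np.zeros((600,800,3),np.uint8);a=crop(T,165,130,130,125,3);b=crop(S,220,115,100,120,4);c[:375,:390]=a;c[:480,400:]=b
cv2.imwrite("pics/F.png",c)
E
```

```text
t 13.77 [ 0.6173 -0.0268  0.241 ] [-179.57   24.64  -55.05] F [ 1.2 -0.8 -0.5] open 0.0601 gf 0.0 j [  2.  25.  14. -21. -92.  35.]
[0.51086999 0.12349135 0.20041464]
call 0
   [-0.038, 0.037, -0.087, -0.72, 0.08, -0.44]
   [-0.076, 0.075, -0.174, -1.43, 0.16, -0.88]
   [-0.114, 0.112, -0.26, -2.15, 0.24, -1.33]
   [-0.152, 0.149, -0.347, -2.87, 0.33, -1.77]
   [-0.19, 0.187, -0.434, -3.58, 0.41, -2.21]
   [-0.228, 0.224, -0.521, -4.3, 0.49, -2.65]
   [-0.266, 0.261, -0.608, -5.01, 0.57, -3.1]
   [-0.304, 0.298, -0.694, -5.73, 0.65, -3.54]
call 8
   [-0.038, 0.037, -0.087, -0.5, -0.19, -0.65]
   [-0.076, 0.075, -0.174, -1.01, -0.38, -1.31]
   [-0.114, 0.112, -0.26, -1.51, -0.57, -1.96]
   [-0.152, 0.149, -0.347, -2.01, -0.76, -2.61]
   [-0.19, 0.187, -0.434, -2.52, -0.95, -3.26]
   [-0.228, 0.224, -0.521, -3.02, -1.14, -3.92]
   [-0.266, 0.261, -0.608, -3.52, -1.34, -4.57]
   [-0.304, 0.298, -0.694, -4.03, -1.53, -5.22]
call 16
   [-0.038, 0.037, -0.087, -0.13, -0.19, -0.81]
[0.48922419 0.15457766 0.29296247]
pre turn [0.0, 0.0, 0.0] shift [1.31, -15.74, 0.8] rows>=3.8
g turn [0.0, 0.0, 0.0] shift [0.0, 0.0, 10.0] rows>=2.4
```

View pics/F.png

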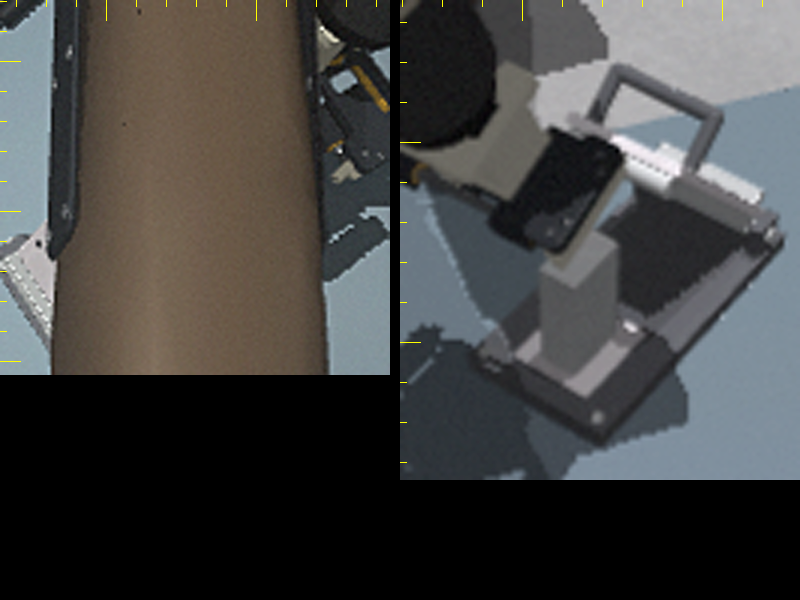

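play_rows --commands '[[[0, 0, 0, -1.5, 0, -3, 4], [0, 0, 0, -3, 0, -6.3, 4], [0, 0, 0, -4.6, 0, -10, 4], [0, 0, 0, -4.6, 0, -10, 4], [0, 0, 0, -4.6, 0, -10, 4], [0, 0, 0, -4.6, 0, -10, 4]]]'

```text
clock: 14.27
tool_pos: [0.6144, -0.0248, 0.3456]
orientation: [-180.0, 25.1, -55.1]
force: [-0.9, 0.4, -1.0]
opening: 0.0402
gripper_force: 0.0
```

```bash
python3 - <<'E'
from g import *
s=Seq(); 
Rt=tool(34.85,-np.degrees((.867-.09)*.5),"x"); g=grasp_tcp(bar(.867),Rt); print(g)
pre=g-Rt.apply([0,0,.1])+[0,0,.03]
path(s,pre,Rt,16); s.to(g,Rt,"g")
E
```

```text
t 14.27 [ 0.6144 -0.0248  0.3456] [-179.97   25.05  -55.14] F [-0.9  0.4 -1. ] open 0.0402 gf 0.0 j [   2.   23.   24.  -21. -104.   30.]
[0.51086999 0.12349135 0.20041464]
call 0
   [-0.04, 0.04, -0.092, -1.18, 0.0, 0.71]
   [-0.081, 0.081, -0.184, -2.36, 0.0, 1.41]
   [-0.121, 0.121, -0.276, -3.54, 0.0, 2.12]
   [-0.161, 0.161, -0.368, -4.72, 0.01, 2.83]
   [-0.202, 0.201, -0.46, -5.89, 0.01, 3.53]
   [-0.242, 0.242, -0.552, -7.07, 0.01, 4.24]
   [-0.282, 0.282, -0.644, -8.25, 0.01, 4.95]
   [-0.323, 0.322, -0.736, -9.43, 0.01, 5.66]
call 8
   [-0.04, 0.04, -0.092, -0.94, -0.98, 0.17]
   [-0.081, 0.081, -0.184, -1.89, -1.97, 0.34]
   [-0.121, 0.121, -0.276, -2.83, -2.95, 0.52]
   [-0.161, 0.161, -0.368, -3.78, -3.94, 0.69]
   [-0.202, 0.201, -0.46, -4.72, -4.92, 0.86]
   [-0.242, 0.242, -0.552, -5.66, -5.91, 1.03]
   [-0.282, 0.282, -0.644, -6.61, -6.89, 1.21]
   [-0.323, 0.322, -0.736, -7.55, -7.88, 1.38]
g turn [0.0, 0.0, 0.0] shift [0.0, -1.14, 12.78] rows>=3.1
```

play_rows --commands '[[[-0.04, 0.04, -0.092, -1.18, 0, 0.71, 4], [-0.081, 0.081, -0.184, -2.36, 0, 1.41, 4], [-0.121, 0.121, -0.276, -3.54, 0, 2.12, 4], [-0.161, 0.161, -0.368, -4.72, 0, 2.83, 4], [-0.202, 0.201, -0.46, -5.89, 0, 3.53, 4], [-0.242, 0.242, -0.552, -7.07, 0, 4.24, 4], [-0.282, 0.282, -0.644, -8.25, 0, 4.95, 4], [-0.323, 0.322, -0.736, -9.43, 0, 5.66, 4]]]'

```text
clock: 14.93
tool_pos: [0.5513, 0.0653, 0.3325]
orientation: [173.8, 8.1, -10.2]
force: [-0.6, 0.6, 0.5]
opening: 0.0402
gripper_force: 0.0
```

play_rows --commands '[[[-0.04, 0.04, -0.092, -0.94, -0.98, 0.17, 4], [-0.081, 0.081, -0.184, -1.89, -1.97, 0.34, 4], [-0.121, 0.121, -0.276, -2.83, -2.95, 0.52, 4], [-0.161, 0.161, -0.368, -3.78, -3.94, 0.69, 4], [-0.202, 0.201, -0.46, -4.72, -4.92, 0.86, 4], [-0.242, 0.242, -0.552, -5.66, -5.91, 1.03, 4], [-0.282, 0.282, -0.644, -6.61, -6.89, 1.21, 4], [-0.323, 0.322, -0.736, -7.55, -7.88, 1.38, 4]]]'

```text
clock: 15.6
tool_pos: [0.4886, 0.1548, 0.3215]
orientation: [157.6, 0.2, 35.1]
force: [-0.1, 0.3, 0.2]
opening: 0.0398
gripper_force: 0.0
```

play_rows --commands '[[[0, 0, 0, 0, 0, 0, 4], [0, 0, 0, 0, 0, 0, 4], [0, 0, 0, 0, 0, 0, 4], [0, 0, 0, 0, 0, 0, 4], [0, 0, 0, 0, 0, 0, 4]]]'

```text
clock: 16.02
tool_pos: [0.4899, 0.154, 0.3229]
orientation: [157.7, 0.1, 34.7]
force: [0.1, 0.3, 0.5]
opening: 0.0401
gripper_force: 0.0
```

```bash
python3 - <<'E'
from g import *
s=Seq(); 
Rt=tool(34.85,-np.degrees((.867-.09)*.5),"x"); g=grasp_tcp(bar(.867),Rt)
rel(s,[(g-Rt.apply([0,0,.06]),Rt),(g,Rt)])
E
```

```text
t 16.02 [0.4899 0.154  0.3229] [1.5773e+02 9.0000e-02 3.4690e+01] F [0.1 0.3 0.5] open 0.0401 gf 0.0 j [ 55.   1. -24.  22. -75.  62.]
[0.0, 0.003, -0.002] [-0.01, -1.21, 6.74]
[0.0, 0.003, -0.002] [0.01, -1.21, 12.74]
```

play_rows --commands '[[[0, 0.003, -0.002, 0, -1.2, 2.5, 4], [0, 0.003, -0.002, 0, -1.2, 5, 4], [0, 0.003, -0.002, 0, -1.2, 8, 4], [0, 0.003, -0.002, 0, -1.2, 10.5, 4], [0, 0.003, -0.002, 0, -1.2, 12.3, 4], [0, 0.003, -0.002, 0, -1.2, 12.7, 4], [0, 0.003, -0.002, 0, -1.2, 12.7, 4], [0, 0.003, -0.002, 0, -1.2, 12.7, 4]]]'

```text
clock: 16.68
tool_pos: [0.5112, 0.124, 0.2019]
orientation: [157.7, -0.1, 34.9]
force: [-0.2, -0.2, -0.2]
opening: 0.0404
gripper_force: 0.0
```

play_rows --commands '[[[0, 0, 0, 0, 0, 0, 2.5], [0, 0, 0, 0, 0, 0, 1.5], [0, 0, 0, 0, 0, 0, 0.5], [0, 0, 0, 0, 0, 0, 0.5], [0, 0, 0, 0, 0, 0, 0.5]]]'

```text
clock: 17.1
tool_pos: [0.5113, 0.1234, 0.2029]
orientation: [157.6, -0.1, 35.0]
force: [2.9, -3.3, 3.7]
opening: 0.0131
gripper_force: 30.1
```

```bash
cat > low.py <<'E'
from g import *
import sys
s=Seq()
g=s.p-s.R.apply([0,0,.019]); v=R.from_euler("z",-TYAW,degrees=True).apply(g-[TX,TY,0]); print("grasp in table",v)
d=v-[.11,0,.04]; th0=np.arctan2(d[2],-d[0])-np.arctan2(.063,.18); print("th",th0,np.hypot(d[0],d[2]))
end,n=float(sys.argv[1]),int(sys.argv[2])
w=[]
for th in np.linspace(th0,end,n+1)[1:]:
    Rt=tool(34.85,-np.degrees((th-.09)*.5),"x"); w.append((grasp_tcp(bar(th),Rt)-bar(th0)+g,Rt))
rel(s,w)
E
python3 low.py .57 8
```

```text
t 17.10 [0.5113 0.1234 0.2029] [ 1.5756e+02 -1.0000e-01  3.5000e+01] F [ 2.9 -3.3  3.7] open 0.0131 gf 30.1 j [ 50.   6. -36.  26. -57.  59.]
grasp in table [ 0.04128142 -0.00030183  0.22042093]
th 0.8702064516082069 0.19306463535101775
[0.02, -0.003, 0.002] [-0.01, 0.47, 0.5]
[0.039, -0.003, 0.002] [-0.01, 0.93, 1.02]
[0.058, -0.003, 0.002] [-0.01, 1.37, 1.55]
[0.077, -0.002, 0.002] [-0.01, 1.78, 2.11]
[0.095, -0.002, 0.002] [-0.02, 2.18, 2.67]
[0.114, -0.002, 0.002] [-0.02, 2.55, 3.26]
[0.133, -0.002, 0.002] [-0.02, 2.9, 3.85]
[0.152, -0.002, 0.002] [-0.02, 3.23, 4.47]
```

play_rows --commands '[[[0.02, 0, 0, 0, 0.47, 0.5, 0.5], [0.039, 0, 0, 0, 0.93, 1.02, 0.5], [0.058, 0, 0, 0, 1.37, 1.55, 0.5], [0.077, 0, 0, 0, 1.78, 2.11, 0.5], [0.095, 0, 0, 0, 2.18, 2.67, 0.5], [0.114, 0, 0, 0, 2.55, 3.26, 0.5], [0.133, 0, 0, 0, 2.9, 3.85, 0.5], [0.152, 0, 0, 0, 3.23, 4.47, 0.5]]]'

```text
clock: 17.77
tool_pos: [0.5375, 0.0849, 0.1728]
orientation: [166.4, -0.1, 35.0]
force: [-1.6, -3.3, 4.6]
opening: 0.013
gripper_force: 30.0
```

play_rows --commands '[[[0, 0, 0, 0, 0, 0, 0.5], [0, 0, 0, 0, 0, 0, 0.5]]]'

```text
clock: 17.93
tool_pos: [0.5377, 0.0844, 0.1723]
orientation: [166.4, -0.0, 34.9]
force: [4.0, -7.0, 0.5]
opening: 0.013
gripper_force: 30.0
```

```bash
python3 low.py .51 6
```

```text
t 17.93 [0.5377 0.0844 0.1723] [ 1.6638e+02 -3.0000e-02  3.4890e+01] F [ 4.  -7.   0.5] open 0.013 gf 30.0 j [ 39.   8. -32.  17. -52.  75.]
grasp in table [-0.00859674  0.00030732  0.1907715 ]
th 0.5676053892220889 0.19182604348662502
[0.004, -0.001, 0.001] [-0.0, 0.11, 0.14]
[0.009, -0.001, 0.001] [-0.0, 0.21, 0.29]
[0.013, -0.001, 0.001] [-0.0, 0.31, 0.44]
[0.018, -0.001, 0.001] [-0.0, 0.41, 0.58]
[0.023, -0.001, 0.001] [-0.0, 0.5, 0.73]
[0.028, -0.001, 0.001] [-0.0, 0.6, 0.88]
```

play_rows --commands '[[[0.004, 0, 0, 0, 0.11, 0.14, 0.5], [0.009, 0, 0, 0, 0.21, 0.29, 0.5], [0.013, 0, 0, 0, 0.31, 0.44, 0.5], [0.018, 0, 0, 0, 0.38, 0.54, 0.5], [0.018, 0, 0, 0, 0.38, 0.54, 0.5], [0.018, 0, 0, 0, 0.38, 0.54, 0.5]]]'

```text
clock: 18.43
tool_pos: [0.5399, 0.0814, 0.1689]
orientation: [167.5, -0.1, 35.0]
force: [-8.1, 0.2, 13.5]
opening: 0.0126
gripper_force: 30.0
```

play_rows --commands '[[[0.003, 0, 0, 0, 0.07, 0.1, 0.5], [0.003, 0, 0, 0, 0.07, 0.1, 0.5], [0.003, 0, 0, 0, 0.07, 0.1, 0.5]]]'

```text
clock: 18.68
tool_pos: [0.5401, 0.0813, 0.1687]
orientation: [167.7, -0.1, 35.0]
force: [-15.7, 5.7, 21.3]
opening: 0.0134
gripper_force: 30.0
```

play_rows --commands '[[[0.003, 0, 0, 0, 0.07, 0.1, 0.5], [0.003, 0, 0, 0, 0.07, 0.1, 0.5], [0.003, 0, 0, 0, 0.07, 0.1, 0.5]]]'

```text
clock: 18.93
tool_pos: [0.5402, 0.0813, 0.1685]
orientation: [167.9, -0.2, 35.0]
force: [-24.6, 10.1, 29.1]
opening: 0.0131
gripper_force: 30.0
```

play_rows --commands '[[[-0.004, 0, 0, 0, -0.1, -0.14, 0.5], [-0.004, 0, 0, 0, -0.1, -0.14, 0.5], [-0.004, 0, 0, 0, -0.1, -0.14, 1], [-0.004, 0, 0, 0, -0.1, -0.14, 2], [-0.004, 0, 0, 0, -0.1, -0.14, 3.5], [-0.004, 0, 0, 0, -0.1, -0.14, 3.5], [-0.004, 0, 0, 0, -0.1, -0.14, 3.5]]]'

```text
clock: 19.52
tool_pos: [0.5405, 0.0811, 0.1669]
orientation: [167.6, -0.1, 35.0]
force: [0.6, -0.3, 0.2]
opening: 0.0326
gripper_force: 0.0
```

play_rows --commands '[[[0, 0, 0, 0, 0, -2, 3.5], [0, 0, 0, 0, 0, -5, 3.5], [0, 0, 0, 0, 0, -9, 3.5], [0, 0, 0, 0, 0, -13, 3.5], [0, 0, 0, 0, 0, -13, 3.5], [0, 0, 0, 0, 0, -13, 3.5], [0, 0, 0, 0, 0, -13, 3.5]]]'

```text
clock: 20.1
tool_pos: [0.5241, 0.1039, 0.2936]
orientation: [167.6, -0.0, 35.0]
force: [1.7, -1.0, -0.9]
opening: 0.0352
gripper_force: 0.0
```

```bash
python3 - <<'E'
from g import *
s=Seq()
SK=np.array([.443,.3432]); Rt=tool(-31.0)
g=grasp_tcp(np.r_[SK,.025],Rt); pre=g+[0,0,.10]; print(g)
n=int(max(np.linalg.norm(pre-s.p)/.035,(s.R.inv()*Rt).magnitude()*57.3/6))+1
path(s,pre,Rt,n); s.to(g,Rt,"g")
E
```

```text
t 20.10 [0.5241 0.1039 0.2936] [ 1.676e+02 -5.000e-02  3.497e+01] F [ 1.7 -1.  -0.9] open 0.0352 gf 0.0 j [ 41.   2. -20.  13. -69.  79.]
[0.443  0.3432 0.006 ]
call 0
   [0.016, -0.01, 0.096, 0.59, -2.31, 1.09]
   [0.032, -0.021, 0.191, 1.18, -4.62, 2.19]
   [0.048, -0.031, 0.287, 1.76, -6.93, 3.28]
   [0.064, -0.042, 0.382, 2.35, -9.24, 4.38]
   [0.08, -0.052, 0.478, 2.94, -11.55, 5.47]
   [0.096, -0.063, 0.573, 3.53, -13.86, 6.56]
   [0.112, -0.073, 0.669, 4.11, -16.17, 7.66]
   [0.128, -0.084, 0.764, 4.7, -18.48, 8.75]
call 8
   [0.016, -0.01, 0.096, -1.03, -1.97, 1.4]
   [0.032, -0.021, 0.191, -2.05, -3.93, 2.8]
   [0.048, -0.031, 0.287, -3.08, -5.9, 4.2]
   [0.064, -0.042, 0.382, -4.1, -7.86, 5.6]
g turn [0.0, 0.0, 0.0] shift [-0.0, -0.0, 10.0] rows>=2.4
```

play_rows --commands '[[[0.016, -0.01, 0.096, 0.59, -2.31, 1.09, 8], [0.032, -0.021, 0.191, 1.18, -4.62, 2.19, 8], [0.048, -0.031, 0.287, 1.76, -6.93, 3.28, 8], [0.064, -0.042, 0.382, 2.35, -9.24, 4.38, 8], [0.08, -0.052, 0.478, 2.94, -11.55, 5.47, 8], [0.096, -0.063, 0.573, 3.53, -13.86, 6.56, 8], [0.112, -0.073, 0.669, 4.11, -16.17, 7.66, 8], [0.128, -0.084, 0.764, 4.7, -18.48, 8.75, 8]]]'

```text
clock: 20.77
tool_pos: [0.4694, 0.2632, 0.1664]
orientation: [175.9, -1.5, -9.3]
force: [0.1, 1.1, 0.0]
opening: 0.0785
gripper_force: 0.0
```

play_rows --commands '[[[0.016, -0.01, 0.096, -1.03, -1.97, 1.4, 8], [0.032, -0.021, 0.191, -2.05, -3.93, 2.8, 8], [0.048, -0.031, 0.287, -3.08, -5.9, 4.2, 8], [0.064, -0.042, 0.382, -4.1, -7.86, 5.6, 8], [0.064, -0.042, 0.382, -4.1, -7.86, 5.6, 8], [0.064, -0.042, 0.382, -4.1, -7.86, 5.6, 8], [0.064, -0.042, 0.382, -4.1, -7.86, 5.6, 8], [0.064, -0.042, 0.382, -4.1, -7.86, 5.6, 8]]]'

```text
clock: 21.43
tool_pos: [0.4436, 0.3423, 0.1065]
orientation: [180.0, 0.0, -30.9]
force: [-0.0, 0.2, 1.0]
opening: 0.0798
gripper_force: 0.0
```

```bash
python3 - <<'E'
from g import *
s=Seq()
SK=np.array([.443,.3432]); Rt=tool(-31.0)
g=grasp_tcp(np.r_[SK,.025],Rt); rel(s,[(g,Rt)])
T=ctrl.snapshot("top");S=ctrl.snapshot("scene")
c=np.zeros((600,800,3),np.uint8);a=crop(T,95,140,130,125,3);b=crop(S,220,100,100,130,4);d=crop(S,300,100,70,75,3);c[:375,:390]=a;c[:520,400:]=b;c[375:,:210]=d
cv2.imwrite("pics/G.png",c)
E
```

```text
t 21.43 [0.4436 0.3423 0.1065] [179.97   0.   -30.91] F [-0.   0.2  1. ] open 0.0798 gf 0.0 j [ 58.  16. -23.   0. -51.   1.]
[0.001, 0.0, 0.002] [-0.1, -0.05, 10.05]
```

View pics/G.png

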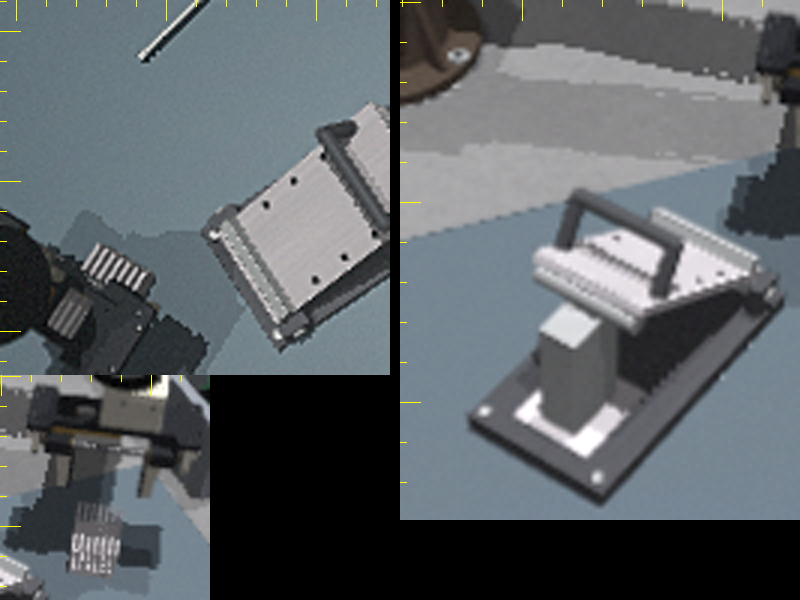

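play_rows --commands '[[[0, 0, 0.002, -0.1, 0, 3, 8], [0, 0, 0.002, -0.1, 0, 6, 8], [0, 0, 0.002, -0.1, 0, 8.5, 8], [0, 0, 0.002, -0.1, 0, 9.7, 8], [0, 0, 0.002, -0.1, 0, 10, 8], [0, 0, 0.002, -0.1, 0, 10, 8], [0, 0, 0.002, -0.1, 0, 10, 8]]]'

```text
clock: 22.12
tool_pos: [0.4431, 0.344, 0.0074]
orientation: [-179.9, 0.0, -31.1]
force: [-0.0, -0.5, 0.2]
opening: 0.08
gripper_force: 0.0
```

play_rows --commands '[[[0, 0, 0, 0, 0, 0, 7], [0, 0, 0, 0, 0, 0, 6.3], [0, 0, 0, 0, 0, 0, 5.5], [0, 0, 0, 0, 0, 0, 4.8], [0, 0, 0, 0, 0, 0, 4.8], [0, 0, 0, 0, 0, 0, 4.8], [0, 0, 0, 0, 0, 0, 4.8]]]'

```text
clock: 22.7
tool_pos: [0.4427, 0.3441, 0.007]
orientation: [-179.9, 0.0, -31.1]
force: [-0.7, 0.8, 5.5]
opening: 0.0557
gripper_force: 30.0
```

```bash
python3 - <<'E'
from g import *
s=Seq(); ctrl.snapshot("top"); s=Seq()
E
```

```text
t 22.70 [0.4427 0.3441 0.007 ] [-1.7994e+02  1.0000e-02 -3.1070e+01] F [-0.7  0.8  5.5] open 0.0557 gf 30.0 j [ 58.  24. -28.  -0. -38.   1.]
t 22.75 [0.4427 0.3441 0.007 ] [-1.7994e+02  1.0000e-02 -3.1070e+01] F [-1.3  0.1  6.1] open 0.0559 gf 30.0 j [ 58.  24. -28.  -0. -38.   1.]
```

```bash
cat > place.py <<'E'
from g import *
TH=.5236
def sp(dx,dz,dy=0): return plate([-.069+dx,dy,.018+.007+dz],TH)
RP=tool(-55.15,30,"y")
if __name__=="__main__":
    s=Seq(); path(s,s.p+[0,0,.15],s.R,5)
    p=sp(-.006,.06); print(p,RP.apply([0,0,1]),R.from_euler("z",TYAW,degrees=True).apply(R.from_euler("y",TH).apply([0,0,-1])))
    n=int(max(np.linalg.norm(p-s.p)/.03,(s.R.inv()*RP).magnitude()*57.3/5))+1; path(s,p,RP,n)
E
python3 place.py
```

```text
t 22.75 [0.4427 0.3441 0.007 ] [-1.7994e+02  1.0000e-02 -3.1070e+01] F [-1.3  0.1  6.1] open 0.0559 gf 30.0 j [ 58.  24. -28.  -0. -38.   1.]
call 0
   [0.0, 0.0, 0.0, -0.0, -0.0, -3.0]
   [0.0, 0.0, 0.0, -0.0, -0.01, -6.0]
   [0.0, 0.0, 0.0, -0.0, -0.01, -9.0]
   [0.0, 0.0, 0.0, -0.0, -0.01, -12.0]
   [0.0, 0.0, 0.0, -0.0, -0.02, -15.0]
[0.48047232 0.16714653 0.15111219] [ 0.28571497 -0.41032543 -0.8660254 ] [ 0.28571557 -0.4103263  -0.86602479]
call 0
   [-0.014, 0.065, 0.051, 1.55, 1.65, 0.07]
   [-0.028, 0.129, 0.103, 3.09, 3.3, 0.14]
   [-0.042, 0.194, 0.154, 4.64, 4.95, 0.22]
   [-0.056, 0.258, 0.205, 6.18, 6.6, 0.29]
   [-0.069, 0.323, 0.256, 7.73, 8.25, 0.36]
   [-0.083, 0.387, 0.308, 9.27, 9.9, 0.43]
   [-0.097, 0.452, 0.359, 10.82, 11.56, 0.5]
   [-0.111, 0.516, 0.41, 12.37, 13.21, 0.57]
```

play_rows --commands '[[[0, 0, 0, 0, 0, -1.5, 4.8], [0, 0, 0, 0, 0, -4, 4.8], [0, 0, 0, 0, 0, -7, 4.8], [0, 0, 0, 0, 0, -10, 4.8], [0, 0, 0, 0, 0, -13, 4.8], [0, 0, 0, 0, 0, -15, 4.8]]]'

```text
clock: 23.25
tool_pos: [0.4424, 0.3435, 0.1585]
orientation: [-180.0, 0.0, -31.1]
force: [-0.6, 1.4, -4.3]
opening: 0.056
gripper_force: 30.0
```

play_rows --commands '[[[-0.014, 0.065, 0.051, 1.55, 1.65, 0.07, 4.8], [-0.028, 0.129, 0.103, 3.09, 3.3, 0.14, 4.8], [-0.042, 0.194, 0.154, 4.64, 4.95, 0.22, 4.8], [-0.056, 0.258, 0.205, 6.18, 6.6, 0.29, 4.8], [-0.069, 0.323, 0.256, 7.73, 8.25, 0.36, 4.8], [-0.083, 0.387, 0.308, 9.27, 9.9, 0.43, 4.8], [-0.097, 0.452, 0.359, 10.82, 11.56, 0.5, 4.8], [-0.111, 0.516, 0.41, 12.37, 13.21, 0.57, 4.8]]]'

```text
clock: 23.92
tool_pos: [0.4796, 0.1652, 0.15]
orientation: [179.9, -30.1, -55.2]
force: [0.5, -0.4, -4.8]
opening: 0.0559
gripper_force: 30.0
```

play_rows --commands '[[[0, 0, 0, 0, 0, 0, 4.8], [0, 0, 0, 0, 0, 0, 4.8], [0, 0, 0, 0, 0, 0, 4.8], [0, 0, 0, 0, 0, 0, 4.8], [0, 0, 0, 0, 0, 0, 4.8], [0, 0, 0, 0, 0, 0, 4.8]]]'

```text
clock: 24.42
tool_pos: [0.4804, 0.1672, 0.1509]
orientation: [180.0, -29.9, -55.1]
force: [-0.7, -0.5, -4.0]
opening: 0.0556
gripper_force: 30.0
```

```bash
python3 - <<'E'
from place import *
s=Seq(); rel(s,[(sp(-.006,.06),RP),(sp(-.006,.004),RP),(sp(-.006,0),RP)])
T=ctrl.snapshot("top");S=ctrl.snapshot("scene")
# plate corner / handle check at TH
print(np.round(proj(S,[plate(v,TH) for v in([-.21,-.053,.018],[-.21,.053,.018],[-.18,-.046,.07],[-.18,.046,.07])]),1).tolist())
c=np.zeros((600,800,3),np.uint8);a=crop(T,125,140,130,125,3);b=crop(S,230,110,100,130,4);c[:375,:390]=a;c[:520,400:]=b
cv2.imwrite("pics/H.png",c)
E
```

```text
t 24.42 [0.4804 0.1672 0.1509] [179.97 -29.95 -55.11] F [-0.7 -0.5 -4. ] open 0.0556 gf 30.0 j [ 60.  10. -44.  34. -55. -49.]
[0.0, 0.001, 0.001] [0.02, -0.01, -0.02]
[0.0, 0.001, 0.001] [0.03, -0.01, 5.58]
[0.0, 0.001, 0.001] [0.03, -0.01, 5.98]
[[281.2, 176.4], [253.4, 162.2], [289.2, 158.7], [264.9, 146.9]]
```

View pics/H.png

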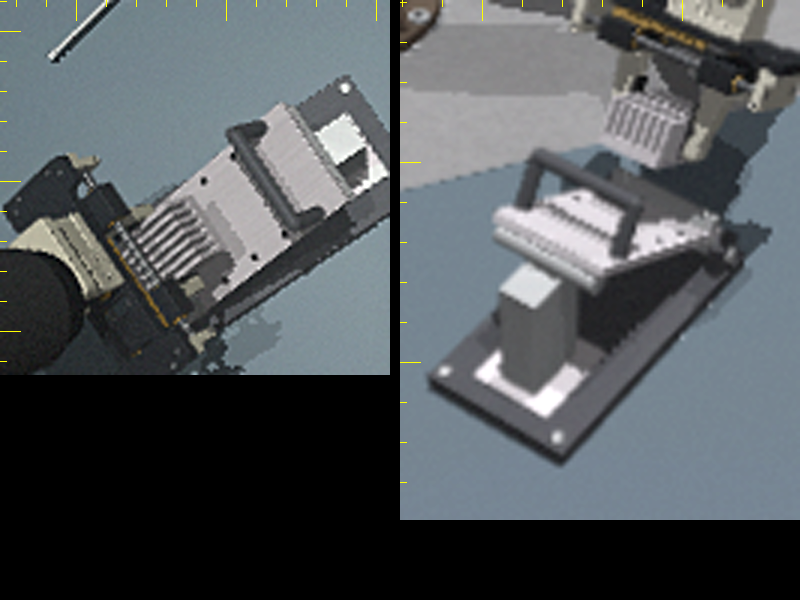

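play_rows --commands '[[[0, 0.001, 0.001, 0, 0, 2, 4.8], [0, 0.001, 0.001, 0, 0, 4, 4.8], [0, 0.001, 0.001, 0, 0, 5.2, 4.8], [0, 0.001, 0.001, 0, 0, 5.6, 4.8], [0, 0.001, 0.001, 0, 0, 5.6, 4.8], [0, 0.001, 0.001, 0, 0, 5.6, 4.8], [0, 0.001, 0.001, 0, 0, 5.6, 4.8]]]'

```text
clock: 25.1
tool_pos: [0.4966, 0.1444, 0.1029]
orientation: [-179.9, -30.0, -55.2]
force: [0.2, -0.4, -4.4]
opening: 0.0556
gripper_force: 30.0
```

play_rows --commands '[[[0, 0, 0, 0, 0, 0.2, 4.8], [0, 0, 0, 0, 0, 0.2, 4.8], [0, 0, 0, 0, 0, 0.2, 4.8]]]'

```text
clock: 25.35
tool_pos: [0.4968, 0.143, 0.1007]
orientation: [180.0, -30.1, -55.2]
force: [0.3, 0.1, -4.2]
opening: 0.0561
gripper_force: 30.0
```

play_rows --commands '[[[0, 0, 0, 0, 0, 0.15, 4.8], [0, 0, 0, 0, 0, 0.15, 4.8], [0, 0, 0, 0, 0, 0.15, 4.8]]]'

```text
clock: 25.6
tool_pos: [0.4973, 0.1426, 0.0998]
orientation: [-180.0, -30.1, -55.2]
force: [-6.1, 2.6, 2.8]
opening: 0.0558
gripper_force: 30.0
```

play_rows --commands '[[[0, 0, 0, -0.2, 0, -0.05, 4.8], [0, 0, 0, -0.4, 0, -0.05, 4.8], [0, 0, 0, -0.4, 0, -0.05, 4.8], [0, 0, 0, -0.4, 0, -0.05, 4.8]]]'

```text
clock: 25.93
tool_pos: [0.4951, 0.1455, 0.0976]
orientation: [180.0, -30.1, -55.2]
force: [-4.6, 2.9, 1.2]
opening: 0.0558
gripper_force: 30.0
```

play_rows --commands '[[[0, 0, 0, -0.15, 0, 0, 4.8], [0, 0, 0, -0.15, 0, 0, 4.8], [0, 0, 0, -0.15, 0, 0, 4.8]]]'

```text
clock: 26.18
tool_pos: [0.4945, 0.1465, 0.097]
orientation: [180.0, -30.1, -55.2]
force: [-3.8, 1.5, 3.8]
opening: 0.056
gripper_force: 30.0
```

```bash
python3 - <<'E'
from place import *
s=Seq(); F=ctrl.get_obs()["force"]; print("F tool",np.round(s.R.inv().apply(F),1)); rel(s,[(sp(0,0),RP)])
E
```

```text
t 26.18 [0.4945 0.1465 0.097 ] [179.99 -30.07 -55.18] F [-3.8  1.5  3.8] open 0.056 gf 30.0 j [ 55.  14. -49.  41. -46. -54.]
F tool [-1.1  2.3 -5. ]
[0.0, -0.001, -0.0] [-0.06, -0.03, 0.07]
```

Within 0.6 mm of nominal; feel for the stop.

play_rows --commands '[[[0, 0, 0, -0.1, 0, 0, 4.8], [0, 0, 0, -0.1, 0, 0, 4.8], [0, 0, 0, -0.1, 0, 0, 4.8]]]'

```text
clock: 26.43
tool_pos: [0.4941, 0.1471, 0.0966]
orientation: [180.0, -30.1, -55.2]
force: [-0.5, 1.2, 3.7]
opening: 0.0558
gripper_force: 30.0
```

play_rows --commands '[[[0, 0, 0, -0.1, 0, 0, 4.8], [0, 0, 0, -0.1, 0, 0, 4.8], [0, 0, 0, -0.1, 0, 0, 4.8]]]'

```text
clock: 26.68
tool_pos: [0.4937, 0.1474, 0.0963]
orientation: [180.0, -30.1, -55.2]
force: [2.6, -1.1, 6.8]
opening: 0.0557
gripper_force: 30.0
```

```bash
python3 - <<'E'
from place import *
s=Seq(); F=ctrl.get_obs()["force"]; print("F tool",np.round(s.R.inv().apply(F),1)); rel(s,[(sp(0,0),RP)])
E
```

```text
t 26.68 [0.4937 0.1474 0.0963] [179.99 -30.12 -55.23] F [ 2.6 -1.1  6.8] open 0.0557 gf 30.0 j [ 55.  14. -49.  41. -46. -54.]
F tool [ 5.4 -1.6 -4.7]
[0.001, -0.002, -0.001] [0.08, -0.04, 0.07]
```

play_rows --commands '[[[0, 0, 0, -0.1, 0, 0, 4.8], [0, 0, 0, -0.1, 0, 0, 4.8], [0, 0, 0, -0.1, 0, 0, 4.8]]]'

```text
clock: 26.93
tool_pos: [0.4935, 0.1475, 0.0963]
orientation: [180.0, -30.2, -55.3]
force: [6.8, -3.9, 8.6]
opening: 0.0557
gripper_force: 30.0
```

```bash
python3 - <<'E'
from place import *
s=Seq(); F=ctrl.get_obs()["force"]; print("F tool",np.round(s.R.inv().apply(F),1)); rel(s,[(sp(0,0),RP)])
E
```

```text
t 26.93 [0.4935 0.1475 0.0963] [179.98 -30.19 -55.29] F [ 6.8 -3.9  8.6] open 0.0557 gf 30.0 j [ 55.  14. -49.  41. -46. -54.]
F tool [10.5 -3.4 -3.9]
[0.002, -0.003, -0.002] [0.1, -0.06, 0.08]
```

Stop contact confirmed (force rising, position stalled). Release and retract.

play_rows --commands '[[[0, 0, 0, 0, 0, 0, 5.6], [0, 0, 0, 0, 0, 0, 6.2], [0, 0, 0, 0, 0, 0, 7], [0, 0, 0, 0, 0, 0, 7.5], [0, 0, 0, 0, 0, 0, 7.5], [0, 0, 0, 0, 0, -1.5, 7.5], [0, 0, 0, 0, 0, -4, 7.5], [0, 0, 0, 0, 0, -7, 7.5]]]'

```text
clock: 27.6
tool_pos: [0.4717, 0.176, 0.1552]
orientation: [179.7, -30.1, -55.1]
force: [0.0, -0.2, 0.4]
opening: 0.0751
gripper_force: 0.0
```

play_rows --commands '[[[0, 0, 0, 0, 0, -4, 7.5], [0, 0, 0, 0, 0, -8, 7.5], [0, 0, 0, -4, 0, -10, 7.5], [0, 0, 0, -8, 0, -12, 7.5], [0, 0, 0, -12, 0, -14, 7.5], [0, 0, 0, -12, 0, -14, 7.5], [0, 0, 0, -12, 0, -14, 7.5]]]'

```text
clock: 28.18
tool_pos: [0.3722, 0.3229, 0.2164]
orientation: [179.9, -30.1, -55.0]
force: [0.6, 0.4, 0.1]
opening: 0.0749
gripper_force: 0.0
```

```bash
python3 - <<'E'
from place import *
s=Seq()
T=ctrl.snapshot("top");S=ctrl.snapshot("scene")
c=np.zeros((600,800,3),np.uint8);a=crop(T,160,155,110,110,4);b=crop(S,230,140,90,110,4);c[:440,:440]=a;c[:440,440:]=b
q=[plate([-.069+x,y,.058],TH) for x in(-.045,.045) for y in(-.028,.028)]
for P,o,k,ox in((proj(T,q),(160,155),4,0),(proj(S,q),(230,140),4,440)):
    for u in P: cv2.circle(c,(int((u[0]-o[0]+.5)*k)+ox,int((u[1]-o[1]+.5)*k)),2,(0,0,255),-1)
cv2.imwrite("pics/I.png",c)
E
```

```text
t 28.18 [0.3722 0.3229 0.2164] [179.94 -30.06 -54.95] F [0.6 0.4 0.1] open 0.0749 gf 0.0 j [ 80.  11. -29.  22. -73. -56.]
```

View pics/I.png

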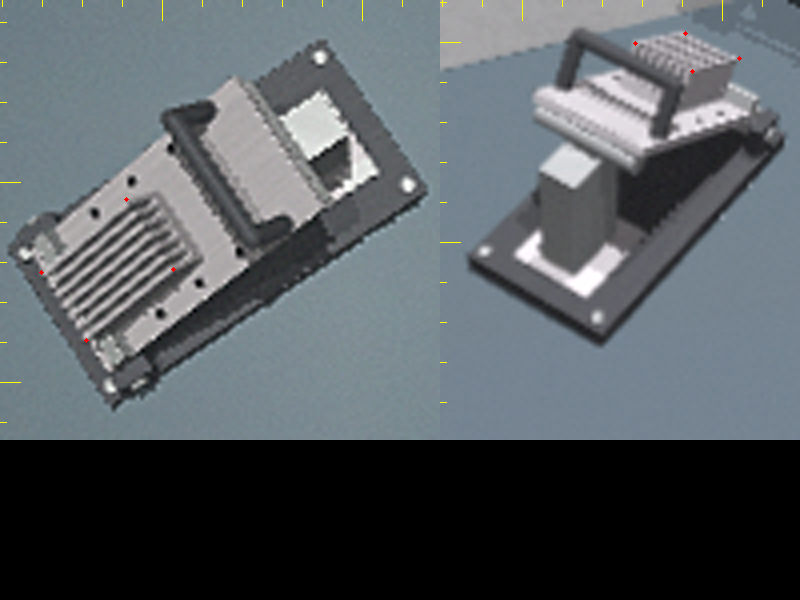

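```bash
python3 -c "
from plant import ctrl
print(ctrl.close_job())"
```

```text
the job is handed in; nothing more can be done
None
```

The job is handed in, no verdict shown: the tall block stands on the pad, the roller was lowered onto it until the force rose, and the heat sink lies fins up against the stop, centred to about 1–2 mm by calculation; I viewed 11 pictures, one over the limit of 10.

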